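Load, cap and index sensor modules for the glue dispenser

TASK

First slide the empty carrier back to the stop at the blue end and press its red lock pin fully down; then stand every white sensor module on the carrier, centred and lengthwise in a black nest outline of its own, and press its orange cap fully home. Once all are loaded and capped, with the carrier still at the blue end, pull the lock pin fully up, slide the carrier right up to the stop at the green end for dispensing, and press the pin fully down again. Leave the other things on the bench where they are.

Things in the scene. Friction and masses are not known exactly. Their poses are not given: they have to be found in the camera images.
- module_a: sensor module, may be absent: upright white plastic box 90 mm long (its x) x 46 mm wide (its y) x 38 mm high, about 180 g with its cap; grip it across the 46 mm width. Origin at the centre of its underside, z up. All modules are alike; either end may point either way. An orange push-on cap (84 x 40 x 14 mm) sits on top, narrower than the body
- cap_a (a joint): how far the orange cap of module_a stands up from home, m: 0 fully home (cap top 52 mm above the underside, no dark neck visible), 0.012 at most (cap top then 64 mm above the underside); held by a detent, about 7 N moves it
- module_b: sensor module, may be absent: upright white plastic box 90 mm long (its x) x 46 mm wide (its y) x 38 mm high, about 180 g with its cap; grip it across the 46 mm width. Origin at the centre of its underside, z up. All modules are alike; either end may point either way. An orange push-on cap (84 x 40 x 14 mm) sits on top, narrower than the body
- cap_b (a joint): how far the orange cap of module_b stands up from home, m: 0 fully home (cap top 52 mm above the underside, no dark neck visible), 0.012 at most (cap top then 64 mm above the underside); held by a detent, about 7 N moves it
- module_c: sensor module, may be absent: upright white plastic box 90 mm long (its x) x 46 mm wide (its y) x 38 mm high, about 180 g with its cap; grip it across the 46 mm width. Origin at the centre of its underside, z up. All modules are alike; either end may point either way. An orange push-on cap (84 x 40 x 14 mm) sits on top, narrower than the body
- cap_c (a joint): how far the orange cap of module_c stands up from home, m: 0 fully home (cap top 52 mm above the underside, no dark neck visible), 0.012 at most (cap top then 64 mm above the underside); held by a detent, about 7 N moves it
- module_d: sensor module, may be absent: upright white plastic box 90 mm long (its x) x 46 mm wide (its y) x 38 mm high, about 180 g with its cap; grip it across the 46 mm width. Origin at the centre of its underside, z up. All modules are alike; either end may point either way. An orange push-on cap (84 x 40 x 14 mm) sits on top, narrower than the body
- cap_d (a joint): how far the orange cap of module_d stands up from home, m: 0 fully home (cap top 52 mm above the underside, no dark neck visible), 0.012 at most (cap top then 64 mm above the underside); held by a detent, about 7 N moves it
- nest0 (a point): nest 0 of the carrier: centre of a black printed outline 56 x 100 mm, level with the aluminium deck's top (42 mm above the bench). z up, y along the rail towards the green end, x across it; the outline is long along y. The nests lie in a row along y, 105 mm apart, nest 0 nearest the blue end; the deck is 130 mm wide, 370 mm long; any module may go in any nest
- nest1 (a point): nest 1 of the carrier: centre of a black printed outline 56 x 100 mm, level with the aluminium deck's top (42 mm above the bench). z up, y along the rail towards the green end, x across it; the outline is long along y. The nests lie in a row along y, 105 mm apart, nest 0 nearest the blue end; the deck is 130 mm wide, 370 mm long; any module may go in any nest
- nest2 (a point): nest 2 of the carrier: centre of a black printed outline 56 x 100 mm, level with the aluminium deck's top (42 mm above the bench). z up, y along the rail towards the green end, x across it; the outline is long along y. The nests lie in a row along y, 105 mm apart, nest 0 nearest the blue end; the deck is 130 mm wide, 370 mm long; any module may go in any nest
- carrier (a joint): travel of the carrier along its rail, m: 0 at the blue loading end, 0.140 at the green dispensing end (both are hard stops); it starts in between; about 4 N moves it when the lock pin is up
- lock_pin (a joint): height of the red lock pin, m: 0 fully down (carrier locked at either end), 0.018 fully up (carrier free); stays where it is left, about 6 N moves it. It starts up, and only goes down at an end of the rail
- pin_knob (a point): centre of the red knob of the lock pin, which is upright on the carrier's deck, 82 mm from nest 2 towards the green end: knob 28 mm across and 24 mm high, its top 12 mm above this point; when down this point is 40 mm above the deck. Axes as the nests'
- tape: bystander, leave alone: roll of yellow tape lying flat, 72 mm across, 25 mm high
- screwdriver: bystander, leave alone: screwdriver lying flat, 180 mm
- brush: bystander, leave alone: brush lying flat, 170 mm
- solvent: bystander, leave alone: white bottle with a red cap, 66 mm across, 160 mm high
- glue_jar: bystander, leave alone: amber jar with a black lid, 72 mm across, 90 mm high
- slab: bystander, leave alone: dark wooden block, 60 x 160 x 30 mm
- wrench: bystander, leave alone: steel wrench lying flat, 170 mm
Things that resemble listed ones, but are neither listed nor needed, are in the scene too. What is shaped like the module_d but purple or turquoise is not meant.

How it is judged:
By the outcome, as a careful person would: the job done as asked, in the order asked, and still so for the second after the job is handed in, with the robot touching nothing.
Of module_a, module_b, module_c, module_d only 2 to 3 are there at a start; the rules pass over those that are not, and their reading is None.
At some moment in a run one of module_a, module_b, module_c, module_d may be knocked a few centimetres aside while the robot is not near it.
Once in a run the grip may slacken for a moment while it holds something.
It also fails if it takes over 210 s, if anything falls off the work surface, if the arm or the gripper's body presses on something with over 40 N, if the wrist force passes 120 N, or if a joint passes its speed limit or range.

ROBOT

A 6-joint arm with a two-finger parallel gripper is mounted at the origin on the work surface. World frame = base frame: x ahead of the robot, y to its left, z up, the work surface at z = 0. Lengths are in m, angles in rad, forces in N, time in s.
With the tool pointing down it reaches from about 0.35 to 0.725 m from the base axis. Payload 6 kg.
Tool frame: the origin (TCP) lies midway between the tips of the shut fingers; the grasp point (between the pads) lies 19 mm behind it (bot.pinch_z is the distance from the TCP to the grasp point, in m); x points along the fingers, y is the direction in which the jaws open and shut, and the axes are right-handed (so a half turn about x gives the same grasp; the last joint's range is limited). The gripper opens to 85 mm and grips with 20 to 120 N. Pads are 22 mm wide; open, the fingers measure 114 mm over their backs; the gripper's body (76 mm by 85 mm) begins 54 mm behind the grasp point. The pads swing forward as they close: fully open they stand 13 mm farther back than shut.
Start: joints at [1.572, 0.04, 0.085, 0, -1.615, -0.334], TCP at [0.196, 0.567, 0.196] pointing down, gripper open.
Joint ranges: [-2.56, 2.56], [-1.29, 2.01], [-1.08, 1.49], [-3.29, 1.98], [-2.81, -0.18], [-2.99, 2.99]. Speed limits (rad/s): [2.57, 2.57, 3.01, 3.14, 3.14, 3.14].

INTERFACE

Orientations are given as a unit quaternion [w, x, y, z].
In Python, from rig import status, optics, sign_off, bot gives the robot as it stands.
- The arm moves only by the shell command python3 -m pendant 'ROWS' [FORCE]. ROWS is a JSON object of lists of equal length, an entry for each row: "slide": the shift along the tool's x, y, z in units of 0.05 m (1.0 is 0.05 m), a list of three; "roll": the turn about the tool's x in units of 30 degrees (1.0 is 30 degrees); "grip": the closure, from -1 (fully open) to 1 (shut). In form: {"slide": [[tx, ty, tz], ...], "roll": [roll, ...], "grip": [grip, ...]}. A call has 1 to 10 rows; each row shifts and turns the pose as measured when the row begins, along the tool's axes as they then stand; what a row does not reach is not made up. A row lasts 1/8 s, in which the tool goes at most 62.5 mm and 10.7 degrees, less where a joint would pass 70% of its speed; a pose out of reach is approached as far as the arm can. A call with a number of a shift or a turn outside -1 to 1 is refused whole. A call with a gripper value outside its range is refused whole. The fingers move at their own pace and stop on an object; FORCE is the grip in N (left out, the last holds). Time passes only in rows, so rows that do not move let the fingers close. It gives the time, the measured TCP pose, the force and the opening at its end, in the units of the state.
- status.observe(): the state, without advancing time (a new reading comes with each control period).
- optics.get_image(name): name is "scene" or "top" or "wrist"; returns the picture (384x512x3 uint8, red, green, blue); there is no depth.
- optics.camera_info(name): a dict with "K" (3x3 intrinsics, pixels), "k1" (the pictures are not rectified: a ray, as slopes to the right and down, at radius r is drawn at 1 + k1 r^2 times it, then the intrinsics apply), "world_from_camera" (4x4, takes a point from camera to world coordinates). Camera axes: x right, y up, looking along -z (the intrinsics and any distortion apply to the point x, -y, -z); pixel columns grow to the right and rows downward; lengths in m; the calibration is good to about 2 mm. A picture is of the moment at which its call begins: read the wrist's pose just before it. camera_info takes no time and is no camera call; for the wrist camera it gives the pose at the moment of the call.
- sign_off(): hands the job in, once; it reports no verdict.
Trained networks look in the newest picture that a camera, given by its name, has taken for a name from the list of things; names that differ only in an ending like _2 or _b are one class to them, and where a whole thing is asked for, a point or a joint stands for the part that bears it (a point fixed in the world has none). Each returns a list of dicts, best first, with "confidence" (0 to 1); they miss things now and then, are a little off and sometimes report something else, mostly with a low value. They report only what shows in the picture. A call takes as long as a camera call. They do not tell look-alikes from the thing itself.
- optics.spot_in(camera, label): "box" ([left, top, right, bottom] in pixels, round what is visible of it).
- optics.landmark_of(camera, label): "centre" ([row, column] in pixels: a listed point, or the origin of a listed thing).
The state is a dict: "time_s": time; "joint_pos": joint angles; "qvel": joint speeds; "effort": joint torques, N m; "position": TCP position; "ee_rot": TCP orientation; "ft_force": force on the tool from outside, world axes, zero at the start; "torque": the same for the moment, N m; "gripper_width": opening from 0.0 (shut) to 1.0 (fully open).
Only numpy, scipy, OpenCV 4.12 (cv2) and the standard library are available. Lean on these libraries where they do the work, as an engineer would, in place of code of your own. Each camera call takes 0.05 s, during which the arm holds its last target.

## Working session

There is one attempt and no reset: what is moved stays moved. The work goes in short steps, Python scripts to look and compute and a shell command to move; the robot and the scene stay as the last step left them, time stands still between calls to the robot, and variables do not carry over. Pictures are saved under pics/ and viewed, and the job is handed in when it is done.

```bash
ls; mkdir -p pics; python3 - <<'E'
from rig import status, optics, bot
import cv2
print(status.observe())
for n in ["scene","top","wrist"]:
    im=optics.get_image(n); cv2.imwrite(f"pics/{n}0.png",cv2.resize(im[:,:,::-1],(800,600),interpolation=cv2.INTER_CUBIC))
    print(n,optics.camera_info(n))
E
```

```text
pics
{'time_s': 0.0, 'joint_pos': array([ 1.57170690e+00,  4.08146763e-02,  8.37902097e-02, -4.59815651e-04,
       -1.61551795e+00, -3.33683972e-01]), 'qvel': array([-0.00124753,  0.00064201, -0.00047774, -0.00072119,  0.00123496,
        0.00087418]), 'effort': array([ 3.96330788e-04, -3.68207181e+01,  3.47417700e+01,  6.93238556e+00,
       -5.38482011e-03, -9.17816436e-07]), 'position': array([0.19580873, 0.56672425, 0.19546673]), 'ee_rot': array([ 0.11646822, -0.69728493,  0.11773974,  0.69739962]), 'ft_force': array([ 0.00059964, -0.32743596,  0.23058063]), 'torque': array([ 0.01859762,  0.00469716, -0.02239801]), 'gripper_width': 0.9981027569086393}
scene {'K': array([[387.77920922,   0.        , 246.32559378],
       [  0.        , 387.77920922, 191.18501037],
       [  0.        ,   0.        ,   1.        ]]), 'k1': -0.07373109628253859, 'world_from_camera': array([[ 0.33321552, -0.69056918,  0.64193584,  1.24222537],
       [ 0.94284104,  0.24097407, -0.23017876, -0.28136848],
       [ 0.00426446,  0.6819426 ,  0.73139327,  0.93677772],
       [ 0.        ,  0.        ,  0
[... 248 characters left out ...]
 0.00441796,  0.99938912, -0.03466785,  0.44730294],
       [-0.999846  ,  0.00500348,  0.01682074,  0.00784194],
       [ 0.01698392,  0.0345882 ,  0.99925733,  1.21836299],
       [ 0.        ,  0.        ,  0.        ,  1.        ]])}
wrist {'K': array([[318.83549549,   0.        , 253.32708333],
       [  0.        , 318.83549549, 188.28657208],
       [  0.        ,   0.        ,   1.        ]]), 'k1': 0.0021402455429138725, 'world_from_camera': array([[-0.32749392,  0.89203187,  0.31149137,  0.27582837],
       [-0.9448509 , -0.30992587, -0.10584295,  0.5400319 ],
       [ 0.00212395, -0.32897583,  0.94433595,  0.37373472],
       [ 0.        ,  0.        ,  0.        ,  1.        ]])}
```

View pics/scene0.png

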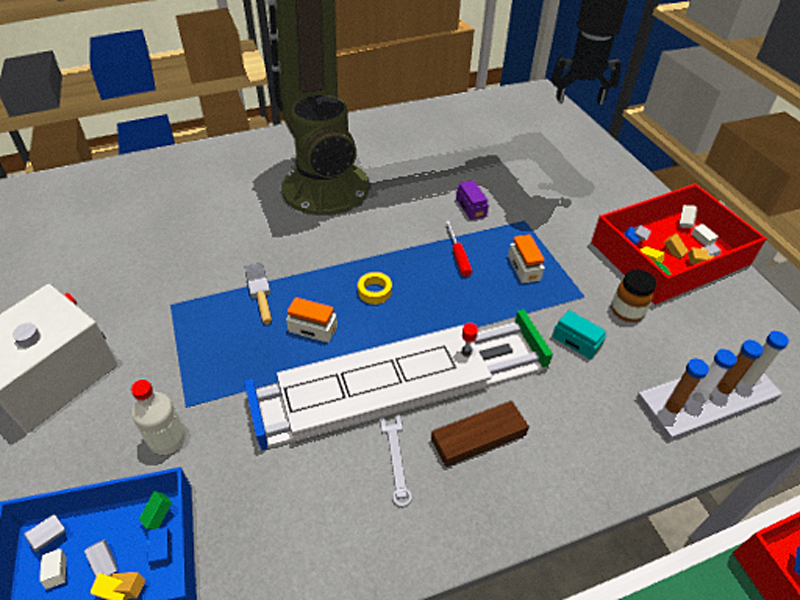

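View pics/top0.png

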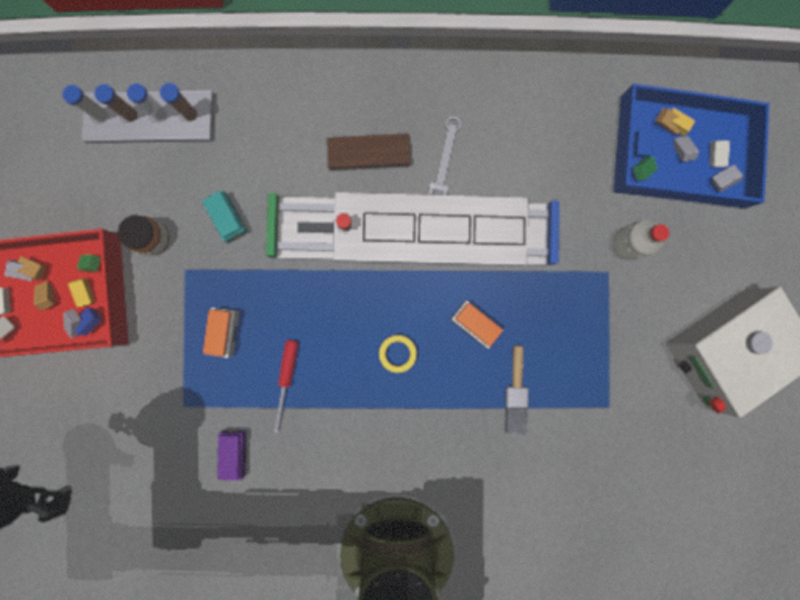

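View pics/wrist0.png

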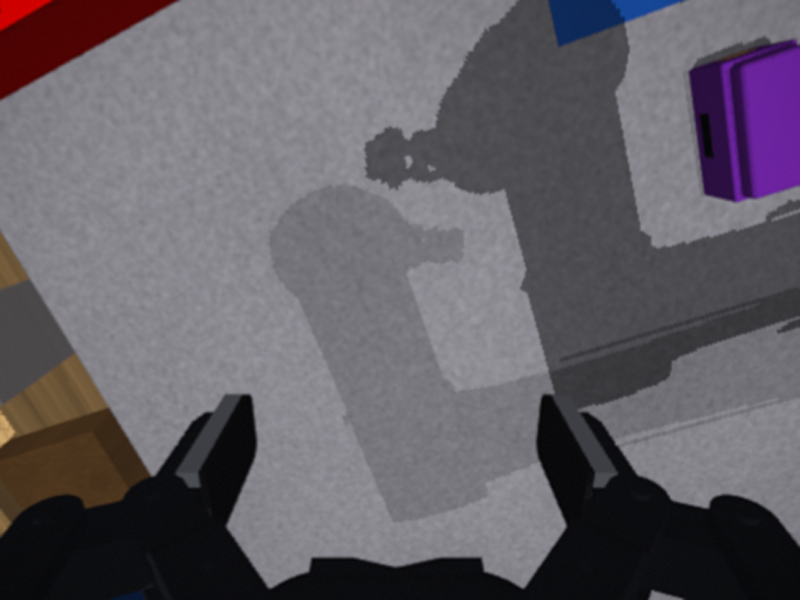

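```bash
cat > h.py <<'E'
import numpy as np, cv2
from scipy.spatial.transform import Rotation as R
from rig import status, optics, bot
def ray(cam,rc,info=None):
    i=info or optics.camera_info(cam)
    p=cv2.undistortPoints(np.array([[[rc[1],rc[0]]]],float),i["K"],np.array([i["k1"],0,0,0.]))[0,0]
    M=i["world_from_camera"]; d=M[:3,:3]@np.array([p[0],-p[1],-1.]); return M[:3,3],d
def at(cam,rc,z,info=None):
    o,d=ray(cam,rc,info); return (o+d*(z-o[2])/d[2])
def proj(cam,P,info=None):
    i=info or optics.camera_info(cam); M=np.linalg.inv(i["world_from_camera"])
    q=M[:3,:3]@np.asarray(P,float)+M[:3,3]; x=np.array([q[0],-q[1]])/-q[2]; x=x*(1+i["k1"]*(x@x))
    return i["K"][1,1]*x[1]+i["K"][1,2], i["K"][0,0]*x[0]+i["K"][0,2]
def pose():
    s=status.observe(); q=s["ee_rot"]; return s["position"],R.from_quat([q[1],q[2],q[3],q[0]]).as_matrix(),s
def plan(target,yaw=None):
    """target TCP world; yaw = desired jaw-axis direction angle (mod pi)"""
    p,M,s=pose(); d=M.T@(np.asarray(target)-p)/0.05
    print("slide units total",d.round(3))
    a=np.arctan2(M[1,1],M[0,1]); print("jaw yaw now deg",np.degrees(a).round(2))
    if yaw is not None:
        e=(yaw-a+np.pi/2)%np.pi-np.pi/2
        print("roll units total",(-np.degrees(e)/30).round(3),"of deg",np.degrees(-e).round(2)," joint6",s["joint_pos"][5])
def st():
    p,M,s=pose(); print("t",round(s["time_s"],2),"p",p.round(4),"down",M[:,0].round(3),"jaw",np.degrees(np.arctan2(M[1,1],M[0,1])).round(1),"F",s["ft_force"].round(1),"w",round(s["gripper_width"],3))
def shot(cam,name,crop=None,scale=None):
    im=optics.get_image(cam)
    if crop: r0,r1,c0,c1=crop; im=im[r0:r1,c0:c1]
    k=scale or min(800/im.shape[1],600/im.shape[0]); cv2.imwrite(f"pics/{name}.png",cv2.resize(im[:,:,::-1],None,fx=k,fy=k,interpolation=cv2.INTER_CUBIC)); return im
E
python3 - <<'E'
from h import *
for cam in ["top","scene"]:
    optics.get_image(cam)
    for lab,z in [("module_a",0.0),("nest0",.042),("nest1",.042),("nest2",.042),("pin_knob",.1)]:
        for r in optics.landmark_of(cam,lab): print(cam,lab,round(r["confidence"],2),np.round(r["centre"],1),at(cam,r["centre"],z).round(4))
    for r in optics.spot_in(cam,"module_a"): print(cam,"box",np.round(r["box"]),round(r["confidence"],2))
shot("top","topcrop",(120,250,110,370))
shot("scene","scenecrop",(130,230,160,360))
E
```

```text
top module_a 0.82 [211.4 145.1] [0.4332 0.3344 0.    ]
top module_a 0.69 [287.5 149. ] [0.2008 0.3207 0.    ]
top module_a 0.65 [205.3 305.3] [ 0.4543 -0.1563  0.    ]
top module_a 0.6 [142.  145.4] [0.647 0.337 0.   ]
top nest0 0.97 [144.8 247.7] [0.6329 0.0208 0.042 ]
top nest0 0.78 [145.6 319.6] [ 0.6323 -0.1936  0.042 ]
top nest0 0.72 [143.3 283.6] [ 0.6381 -0.086   0.042 ]
top nest0 0.7 [207.2 305.2] [ 0.4484 -0.1504  0.042 ]
top nest0 0.53 [212.1 140.6] [0.4315 0.3366 0.042 ]
top nest1 0.97 [144.8 247.7] [0.6329 0.0208 0.042 ]
top nest1 0.78 [145.6 319.6] [ 0.6323 -0.1936  0.042 ]
top nest1 0.72 [143.3 283.6] [ 0.6381 -0.086   0.042 ]
top nest1 0.7 [207.2 305.2] [ 0.4484 -0.1504  0.042 ]
top nest1 0.53 [212.1 140.6] [0.4315 0.3366 0.042 ]
top nest2 0.97 [144.8 247.7] [0.6329 0.0208 0.042 ]
top nest2 0.78 [145.6 319.6] [ 0.6323 -0.1936  0.042 ]
top nest2 0.72 [143.3 283.6] [ 0.6381 -0.086   0.042 ]
top nest2 0.7 [207.2 305.2] [ 0.4484 -0.1504  0.042 ]
top nest2 0.53 [212.1 140.6] [0.4315 0.3366 0.042 ]
top pin_knob 0.57 [140.3 221.6] [0.6361 0.0939 0.1   ]
top box [129. 121. 158
[... 356 characters left out ...]
st0 0.97 [254.1 201.2] [ 0.6388 -0.1955  0.042 ]
scene nest0 0.88 [242.  233.8] [ 0.6296 -0.0982  0.042 ]
scene nest0 0.81 [229.8 271.6] [0.6248 0.0184 0.042 ]
scene nest1 0.97 [254.1 201.2] [ 0.6388 -0.1955  0.042 ]
scene nest1 0.88 [242.  233.8] [ 0.6296 -0.0982  0.042 ]
scene nest1 0.81 [229.8 271.6] [0.6248 0.0184 0.042 ]
scene nest2 0.97 [254.1 201.2] [ 0.6388 -0.1955  0.042 ]
scene nest2 0.88 [242.  233.8] [ 0.6296 -0.0982  0.042 ]
scene nest2 0.81 [229.8 271.6] [0.6248 0.0184 0.042 ]
scene pin_knob 0.69 [209.7 302.2] [0.6275 0.1075 0.1   ]
scene box [185. 194. 216. 219.] 0.92
scene box [293. 117. 314. 142.] 0.85
scene box [351. 198. 384. 227.] 0.68
scene box [326. 149. 347. 180.] 0.65
```

View pics/topcrop.png

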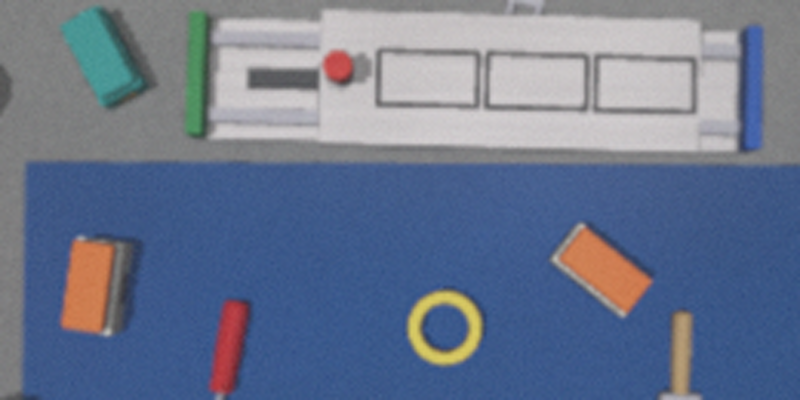

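View pics/scenecrop.png

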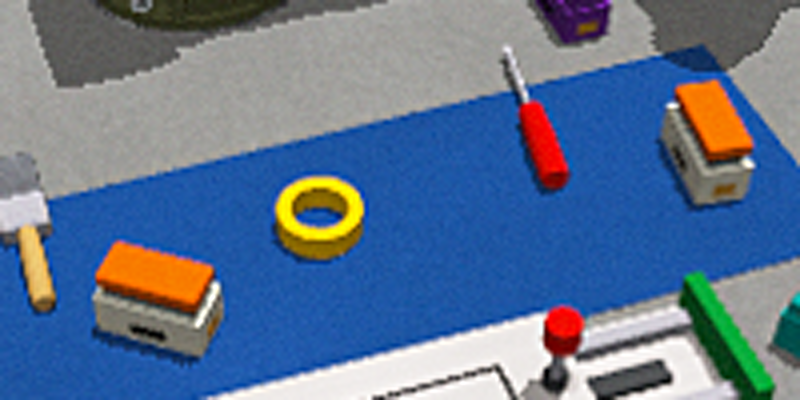

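```bash
cat >> h.py <<'E'
def nests(cam,roi,z=0.042,thr=90,amin=400,info=None,im=None):
    """quads of dark outlines inside roi (r0,r1,c0,c1); returns world centre and long-axis angle"""
    im=optics.get_image(cam) if im is None else im
    info=info or optics.camera_info(cam)
    r0,r1,c0,c1=roi; g=cv2.cvtColor(im,cv2.COLOR_RGB2GRAY)[r0:r1,c0:c1]
    k=4; g=cv2.resize(g,None,fx=k,fy=k,interpolation=cv2.INTER_CUBIC)
    b=(g<thr).astype(np.uint8)
    cs,hi=cv2.findContours(b,cv2.RETR_CCOMP,cv2.CHAIN_APPROX_NONE)
    out=[]
    for c,h in zip(cs,hi[0]):
        if h[3]<0 or cv2.contourArea(c)<amin*k*k: continue
        W=np.array([at(cam,((q[0][1]+.5)/k-.5+r0,(q[0][0]+.5)/k-.5+c0),z,info)[:2] for q in c[::3]],np.float32)
        (cx,cy),(w,hh),a=cv2.minAreaRect(W*1000); a=a if w>hh else a+90
        out.append((cx/1000,cy/1000,max(w,hh),min(w,hh),a%180))
    return out
def cap(cam,roi,z,info=None,im=None,hue=(5,16)):
    im=optics.get_image(cam) if im is None else im
    info=info or optics.camera_info(cam)
    r0,r1,c0,c1=roi; k=4
    g=cv2.resize(im[r0:r1,c0:c1],None,fx=k,fy=k,interpolation=cv2.INTER_CUBIC)
    hsv=cv2.cvtColor(g,cv2.COLOR_RGB2HSV); b=cv2.inRange(hsv,(hue[0],130,150),(hue[1],255,255))
    cs,_=cv2.findContours(b,cv2.RETR_EXTERNAL,cv2.CHAIN_APPROX_NONE); out=[]
    for c in cs:
        if cv2.contourArea(c)<150*k*k: continue
        W=np.array([at(cam,((q[0][1]+.5)/k-.5+r0,(q[0][0]+.5)/k-.5+c0),z,info)[:2] for q in c[::3]],np.float32)
        (cx,cy),(w,hh),a=cv2.minAreaRect(W*1000); a=a if w>hh else a+90
        out.append((round(cx/1000,4),round(cy/1000,4),round(max(w,hh),1),round(min(w,hh),1),round(a%180,1)))
    return out
E
python3 - <<'E'
from h import *
for t in (90,120,150):
    print(t); [print(np.round(n,4)) for n in nests("top",(130,165,222,345),thr=t)]
    [print(' s',np.round(n,4)) for n in nests("scene",(215,270,175,300),thr=t)]
print(cap("top",(180,250,120,340),.06)); print(cap("scene",(145,230,180,355),.06))
E
```

```text
90
120
150
[ 0.6286 -0.192  92.4501 49.9337 89.4001]
[ 6.30400e-01 -8.73000e-02  9.37064e+01  4.94372e+01  8.88449e+01]
[6.32300e-01 1.75000e-02 9.27124e+01 4.94884e+01 8.88030e+01]
 s [ 0.6286 -0.1941 92.7381 51.1285 88.6144]
 s [ 6.30800e-01 -8.89000e-02  9.34276e+01  5.14203e+01  8.89652e+01]
 s [6.32900e-01 1.60000e-02 9.32229e+01 5.02214e+01 8.89734e+01]
[(0.4305, 0.3389, 81.3, 37.7, 172.5), (0.4484, -0.1513, 80.6, 37.3, 51.8)]
[(0.4506, -0.1532, 84.1, 42.5, 52.0), (0.4327, 0.3367, 87.3, 40.9, 172.3)]
```

```bash
python3 -c "
from h import *
st(); plan([.6342,.0988,.15],np.radians(88.95)); print(pose()[1].round(3))"
```

```text
t 1.35 p [0.196  0.5671 0.1965] down [-0. -0. -1.] jaw -109.1 F [-0.4 -0.2 -0.2] w 0.999
slide units total [  0.93    5.988 -11.343]
jaw yaw now deg -109.07
roll units total -0.601 of deg -18.02  joint6 -0.33365272062874596
[[-0.    -0.327 -0.945]
 [-0.    -0.945  0.327]
 [-1.     0.    -0.   ]]
```

```bash
python3 -m pendant '{"slide":[[0,0.45,-0.85],[0,0.45,-0.85],[0,0.45,-0.85],[0,0.45,-0.85],[0,0.45,-0.85],[0,0.45,-0.85],[0,0.45,-0.85],[0,0.45,-0.85],[0,0.45,-0.85],[0,0.45,-0.85]],"roll":[0,0,0,0,0,0,0,0,0,0],"grip":[-1,-1,-1,-1,-1,-1,-1,-1,-1,-1]}' 40; python3 -c "
from h import *
st(); plan([.6342,.0988,.15],np.radians(88.95))"
```

```text
time_s: 2.6
position: [0.5324, 0.2071, 0.1971]
ee_rot: [-0.115, 0.698, -0.114, -0.697]
ft_force: [0.8, 0.1, -0.4]
gripper_width: 0.996
t 2.6 p [0.5324 0.2071 0.1971] down [ 0.002  0.001 -1.   ] jaw -108.7 F [ 0.8  0.1 -0.4] w 0.996
slide units total [ 0.944  1.401 -2.622]
jaw yaw now deg -108.68
roll units total -0.588 of deg -17.63  joint6 0.5223504753115115
```

```bash
python3 -m pendant '{"slide":[[0,0.45,-0.85],[0,0.45,-0.85],[0,0.45,-0.85],[0.3,0,0],[0.3,0,0],[0.3,0,0]],"roll":[0,0,0,-0.33,-0.26,0],"grip":[-1,-1,-1,-1,-1,-1]}' 40; python3 -c "
from h import *
st(); plan([.6342,.0988,.15],np.radians(88.95)); shot('wrist','w1')"
```

```text
time_s: 3.35
position: [0.6372, 0.0946, 0.1511]
ee_rot: [-0.006, 0.708, -0.005, -0.706]
ft_force: [0.3, 0.5, -0.2]
gripper_width: 1.001
t 3.35 p [0.6372 0.0946 0.1511] down [ 0.004  0.001 -1.   ] jaw -90.9 F [ 0.3  0.5 -0.2] w 1.001
slide units total [ 0.022 -0.083  0.062]
jaw yaw now deg -90.87
roll units total 0.006 of deg 0.18  joint6 1.098052258856612
```

View pics/w1.png

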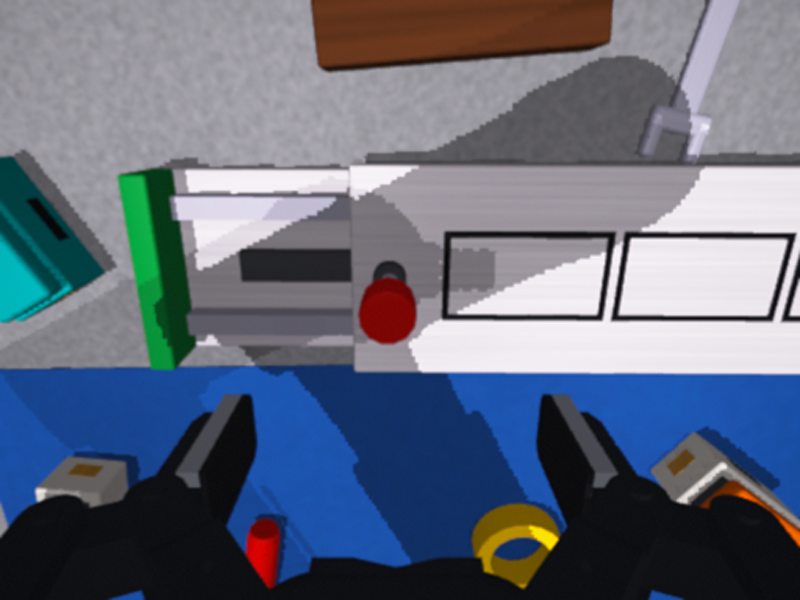

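```bash
python3 -m pendant '{"slide":[[0.5,-0.08,0.06],[0.5,0,0],[0.45,0,0],[0,0,0],[0,0,0],[0,0,0],[0,0,0],[0,0,0]],"roll":[0,0,0,0,0,0,0,0],"grip":[-1,-1,-1,1,1,1,1,1]}' 40; python3 -c "
from h import *
st(); plan([.6342,.0988,.078],np.radians(88.95))"
```

```text
time_s: 4.4
position: [0.6345, 0.1006, 0.0786]
ee_rot: [-0.011, 0.709, -0.009, -0.705]
ft_force: [-0.0, -0.6, 0.1]
gripper_width: -0.002
t 4.4 p [0.6345 0.1006 0.0786] down [ 0.006  0.002 -1.   ] jaw -91.6 F [-0.  -0.6  0.1] w -0.002
slide units total [0.012 0.035 0.004]
jaw yaw now deg -91.58
roll units total -0.018 of deg -0.53  joint6 1.0744155016002572
```

```bash
python3 -c "
from h import *
shot('wrist','w2'); shot('scene','s2',(150,280,170,370))"
```

```text
(no output)
```

View pics/w2.png

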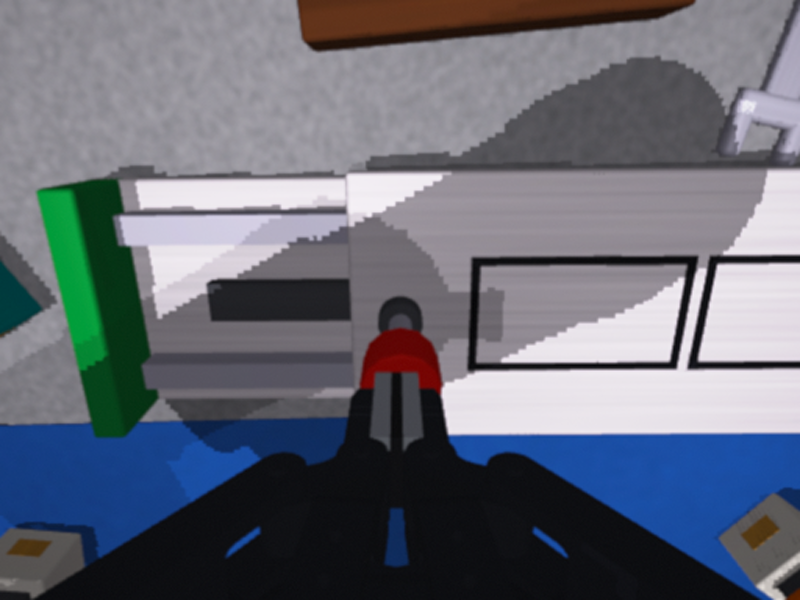

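View pics/s2.png

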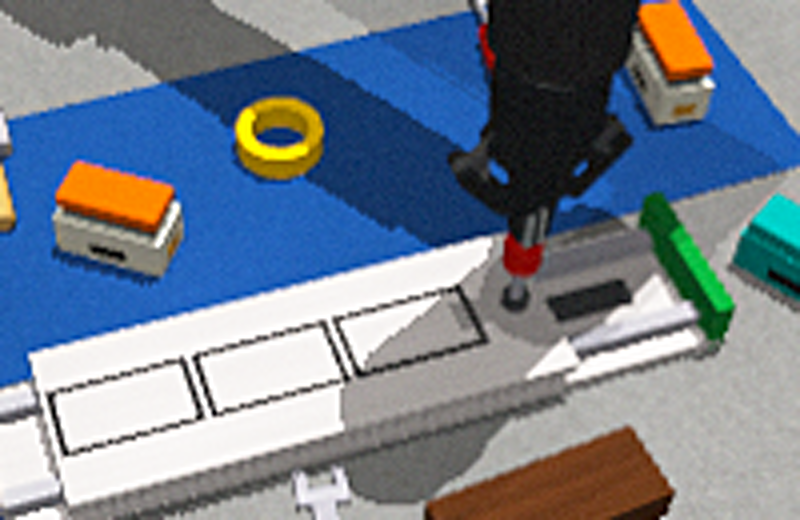

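```bash
cat >> h.py <<'E'
def red(cam,roi):
    im=optics.get_image(cam); info=optics.camera_info(cam); r0,r1,c0,c1=roi
    hsv=cv2.cvtColor(im,cv2.COLOR_RGB2HSV); b=cv2.inRange(hsv,(0,150,60),(4,255,255))|cv2.inRange(hsv,(175,150,60),(180,255,255))
    m=np.zeros_like(b); m[r0:r1,c0:c1]=b[r0:r1,c0:c1]
    n,l,s,c=cv2.connectedComponentsWithStats(m); i=1+np.argmax(s[1:,4]); return s[i],c[i][::-1]
E
python3 - <<'E'
from h import *
p,M,s=pose()
print("TCP in wrist",np.round(proj("wrist",p),1)," scene",np.round(proj("scene",p),1)," top",np.round(proj("top",p),1))
for z in (.088,.1,.112):
  print(z,"knob@est: wrist",np.round(proj("wrist",[.6342,.0988,z]),1),"scene",np.round(proj("scene",[.6342,.0988,z]),1))
for cam,roi in (("wrist",(150,300,200,300)),("scene",(190,230,280,320)),("top",(125,155,205,235))):
    print(cam,red(cam,roi))
for cam in ("scene","wrist"):
    optics.get_image(cam)
    for r in optics.landmark_of(cam,"pin_knob"): print(cam,r)
E
```

```text
TCP in wrist [222.8 254.4]  scene [216.9 300.2]  top [142.1 219.9]
0.088 knob@est: wrist [230.  257.4] scene [214.9 300. ]
0.1 knob@est: wrist [239.8 257.6] scene [212.2 300.4]
0.112 knob@est: wrist [250.9 257.9] scene [209.4 300.9]
wrist (array([ 231,  210,   52,   42, 1350], dtype=int32), array([228.90666667, 256.79185185]))
scene (array([296, 208,  10,  11,  72], dtype=int32), array([213.80555556, 299.84722222]))Traceback (most recent call last):
  File "<stdin>", line 7, in <module>
  File "h.py", line 62, in red
    n,l,s,c=cv2.connectedComponentsWithStats(m); i=1+np.argmax(s[1:,4]); return s[i],c[i][::-1]
                                                     ~~~~~~~~~^^^^^^^^^
    return _wrapfunc(a, 'argmax', axis=axis, out=out, **kwds)
    return bound(*args, **kwds)
ValueError: attempt to get argmax of an empty sequence
```

```bash
python3 - <<'E'
from h import *
shot('wrist','w3',(190,330,180,330))
o1,d1=ray("top",(140.3,221.6)); o2,d2=ray("scene",(209.7,302.2))
def tri(o1,d1,o2,d2):
    A=np.stack([d1,-d2],1); t=np.linalg.lstsq(A,o2-o1,rcond=None)[0]; a=o1+d1*t[0]; b=o2+d2*t[1]; return ((a+b)/2).round(4),np.linalg.norm(a-b)
print(tri(o1,d1,o2,d2))
im=cv2.imread("pics/w1.png")
E
```

```text
(array([0.6357, 0.0971, 0.113 ]), np.float64(0.008986728778777535))
```

View pics/w3.png

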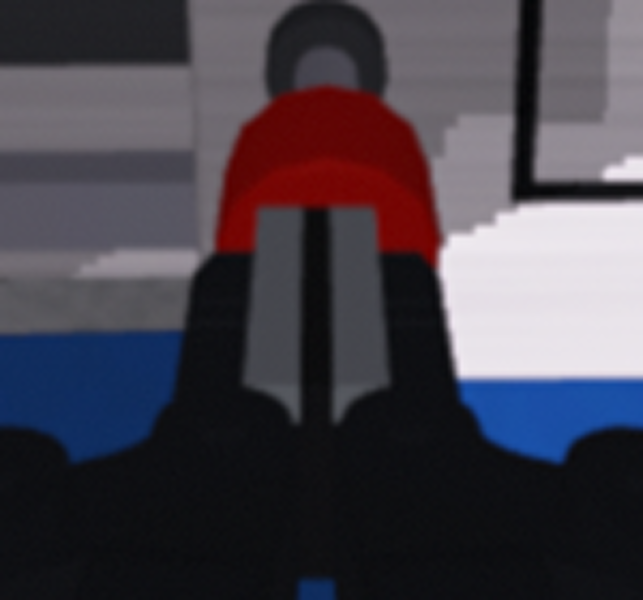

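```bash
python3 -m pendant '{"slide":[[0,0,0],[0,0,0],[0,0,0],[0,0,0],[0,0,0]],"roll":[0,0,0,0,0],"grip":[-1,-1,-1,-1,-1]}' 40; python3 -c "
from h import *
st(); shot('wrist','w4',(100,384,80,430)); shot('scene','s4',(170,260,250,350))"
```

```text
time_s: 5.32
position: [0.6341, 0.1004, 0.0777]
ee_rot: [-0.01, 0.709, -0.009, -0.705]
ft_force: [-0.7, 0.3, 0.2]
gripper_width: 0.997
t 5.33 p [0.6341 0.1004 0.0777] down [ 0.005  0.002 -1.   ] jaw -91.6 F [-0.7  0.3  0.2] w 0.997
```

View pics/w4.png

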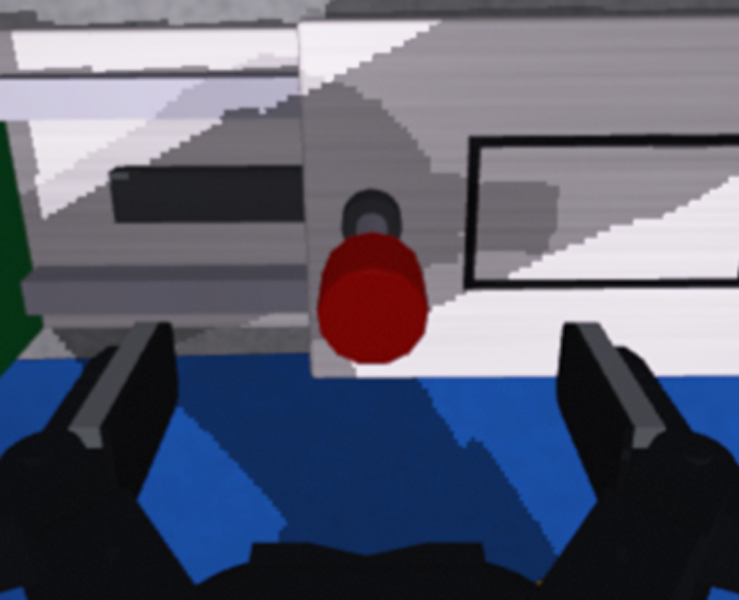

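View pics/s4.png

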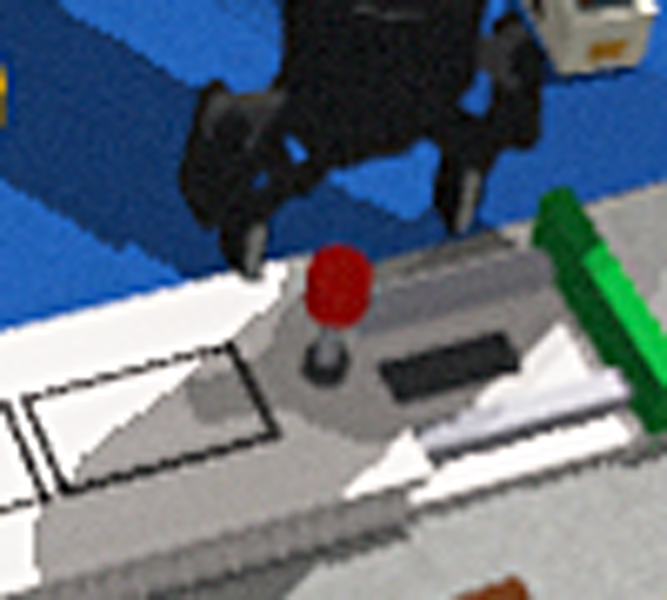

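```bash
python3 - <<'E'
from h import *
p,M,s=pose()
for dz in (-11,0,11):
  for back in (0,13,30):
    print(dz,back,[np.round(proj("wrist",p+M@np.array([-back/1000,sy*.0425,dz/1000])),1) for sy in(1,-1)],[np.round(proj("scene",p+M@np.array([-back/1000,sy*.0425,dz/1000])),1) for sy in(1,-1)])
i=optics.camera_info("wrist")["world_from_camera"]; print((M.T@(i[:3,3]-p)).round(4)); print((M.T@i[:3,:3]).round(3))
print("stem base wrist",at("wrist",(202,256),.045), "nest2 from wrist:",nests("wrist",(140,260,290,440),thr=60))
E
```

```text
-11 0 [array([206.2, 324.9]), array([206.3, 183.9])] [array([223.5, 287.7]), array([216.3, 315.2])]
-11 13 [array([215. , 329.8]), array([215.1, 179.2])] [array([220.6, 288.1]), array([213.4, 315.8])]
-11 30 [array([228.5, 337.3]), array([228.7, 172. ])] [array([216.7, 288.6]), array([209.5, 316.6])]
0 0 [array([222.7, 323.6]), array([222.9, 185.2])] [array([220.6, 286.3]), array([213.5, 313.6])]
0 13 [array([232.5, 328.3]), array([232.6, 180.7])] [array([217.7, 286.6]), array([210.6, 314.2])]
0 30 [array([247.4, 335.5]), array([247.6, 173.8])] [array([213.8, 287.1]), array([206.7, 315. ])]
11 0 [array([238.7, 322.3]), array([238.9, 186.5])] [array([217.7, 284.8]), array([210.7, 312. ])]
11 13 [array([249.3, 326.9]), array([249.5, 182.1])] [array([214.8, 285.2]), array([207.8, 312.6])]
11 30 [array([265.5, 333.8]), array([265.6, 175.5])] [array([210.9, 285.6]), array([203.9, 313.4])]
[-0.178  -0.0007 -0.0846]
[[-0.001  0.329 -0.944]
 [ 1.     0.001 -0.   ]
 [ 0.001 -0.944 -0.329]]
stem base wrist [0.63493937 0.09916763 0.045     ] nest2 from wrist: []
```

```bash
python3 - <<'E'
from h import *
print({k:getattr(bot,k) for k in dir(bot) if not k.startswith('_')})
# triangulate tips
def tri(o1,d1,o2,d2):
    A=np.stack([d1,-d2],1); t=np.linalg.lstsq(A,o2-o1,rcond=None)[0]; a=o1+d1*t[0]; b=o2+d2*t[1]; return ((a+b)/2).round(4),np.linalg.norm(a-b)
p,M,s=pose(); print(p)
for w,sc in (((254,161.5),(203.7,312.3)),((254,347.7),(210.5,283.7))):
    print(tri(*ray("wrist",w),*ray("scene",sc)))
E
```

```text
{'PlanningError': <class 'rig.PlanningError'>, 'pinch_z': 0.0187}
[0.63407799 0.10036482 0.07770796]
(array([0.6225, 0.148 , 0.101 ]), np.float64(0.01267589403420613))
(array([0.6272, 0.0514, 0.1127]), np.float64(0.007774223046009398))
```

```bash
python3 -m pendant '{"slide":[[0.2,0,0],[0.2,0,0],[0,0,0],[0,0,0],[0,0,0],[0,0,0],[0,0,0]],"roll":[0,0,0,0,0,0,0],"grip":[-1,-1,1,1,1,1,1]}' 20; python3 -c "
from h import *
st(); shot('wrist','w5',(100,384,80,430)); shot('scene','s5',(170,260,250,350))"
```

```text
time_s: 6.35
position: [0.6338, 0.1001, 0.0558]
ee_rot: [-0.01, 0.708, -0.009, -0.706]
ft_force: [-0.3, -0.2, -0.5]
gripper_width: 0.318
t 6.35 p [0.6338 0.1001 0.0558] down [ 0.004  0.001 -1.   ] jaw -91.6 F [-0.3 -0.2 -0.5] w 0.318
```

View pics/w5.png

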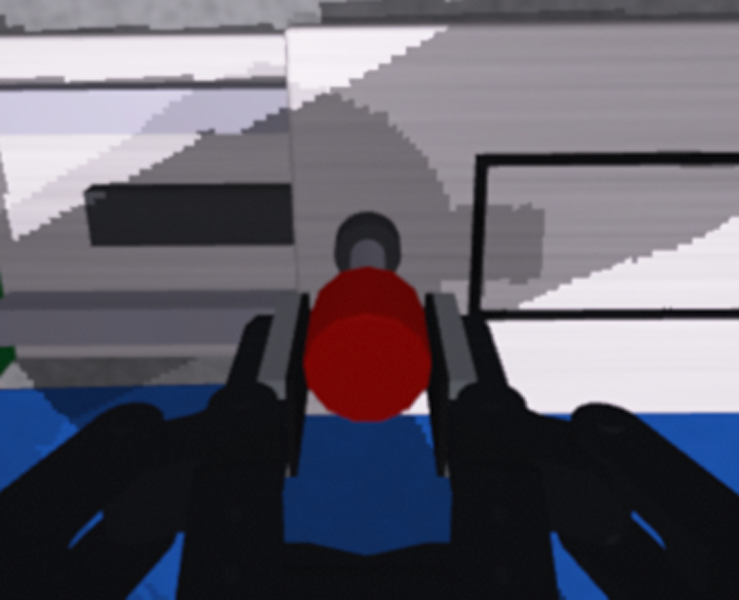

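View pics/s5.png

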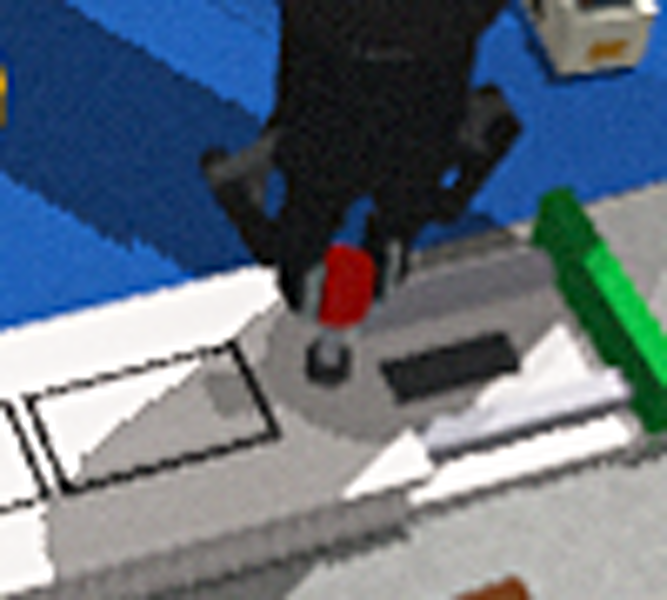

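```bash
python3 -m pendant '{"slide":[[0,0.2,0],[0,0.2,0],[0,0.2,0],[0,0.2,0]],"roll":[0,0,0,0],"grip":[1,1,1,1]}' 60; python3 -c "
from h import *
st()"
```

```text
time_s: 6.95
position: [0.6332, 0.0626, 0.0558]
ee_rot: [-0.011, 0.709, -0.006, -0.705]
ft_force: [-1.9, 10.3, 6.7]
gripper_width: 0.304
t 6.95 p [0.6332 0.0626 0.0558] down [ 0.006  0.007 -1.   ] jaw -91.4 F [-1.9 10.3  6.7] w 0.304
```

```bash
python3 -m pendant '{"slide":[[0,0.12,0],[0,0.12,0]],"roll":[0,0],"grip":[1,1]}' 60; python3 -c "
from h import *
st(); shot('wrist','w6')"
```

```text
time_s: 7.2
position: [0.6335, 0.0626, 0.0559]
ee_rot: [-0.017, 0.711, 0.003, -0.703]
ft_force: [-4.4, 25.9, 2.5]
gripper_width: 0.304
t 7.2 p [0.6335 0.0626 0.0559] down [ 0.01   0.028 -1.   ] jaw -91.2 F [-4.4 25.9  2.5] w 0.304
```

View pics/w6.png

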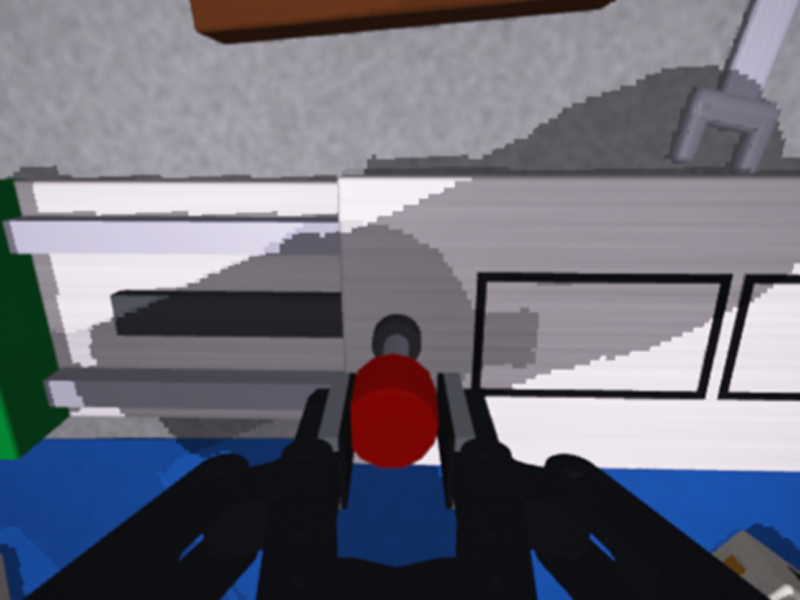

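```bash
python3 -m pendant '{"slide":[[0.15,0,0],[0.15,0,0],[0.15,0,0],[0.1,0,0]],"roll":[0,0,0,0],"grip":[1,1,1,1]}' 60; python3 -c "
from h import *
st()"
```

```text
time_s: 7.75
position: [0.6343, 0.0632, 0.0387]
ee_rot: [-0.016, 0.712, 0.004, -0.702]
ft_force: [-18.7, 8.6, 28.9]
gripper_width: 0.305
t 7.75 p [0.6343 0.0632 0.0387] down [ 0.015  0.027 -1.   ] jaw -91.0 F [-18.7   8.6  28.9] w 0.305
```

```bash
python3 -m pendant '{"slide":[[0,0,0],[0,0,0],[-0.4,0,0],[-0.5,0,0],[0,0,0],[0,0,0],[0,0,0]],"roll":[0,0,0,0,0,0,0],"grip":[-1,-1,-1,-1,1,1,1]}' 60; python3 -c "
from h import *
st(); shot('wrist','w7'); shot('scene','s7',(170,260,230,350)); plan([.632,.063,.08])"
```

```text
time_s: 8.62
position: [0.6337, 0.0568, 0.0877]
ee_rot: [-0.015, 0.712, 0.001, -0.702]
ft_force: [0.2, 0.6, -0.0]
gripper_width: 0.377
t 8.62 p [0.6337 0.0568 0.0877] down [ 0.015  0.022 -1.   ] jaw -91.1 F [ 0.2  0.6 -0. ] w 0.377
slide units total [ 0.15  -0.12   0.036]
jaw yaw now deg -91.11
```

View pics/w7.png

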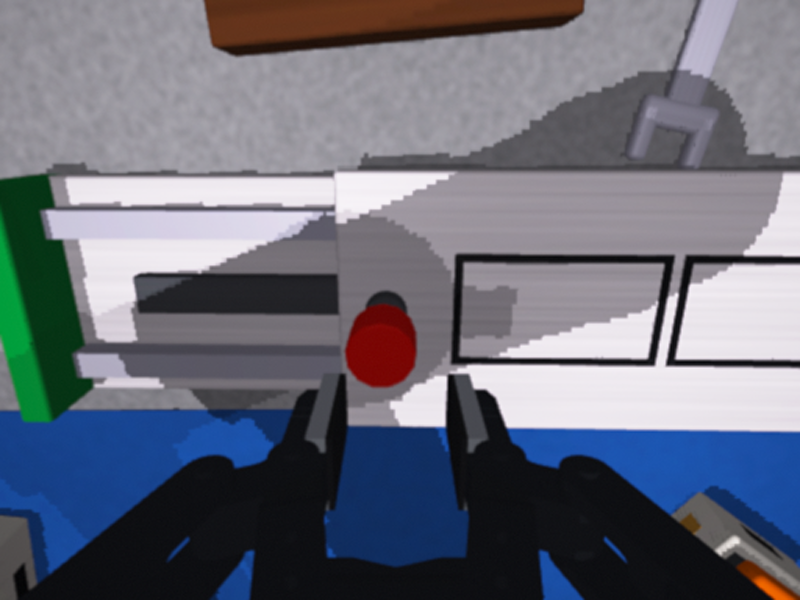

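View pics/s7.png

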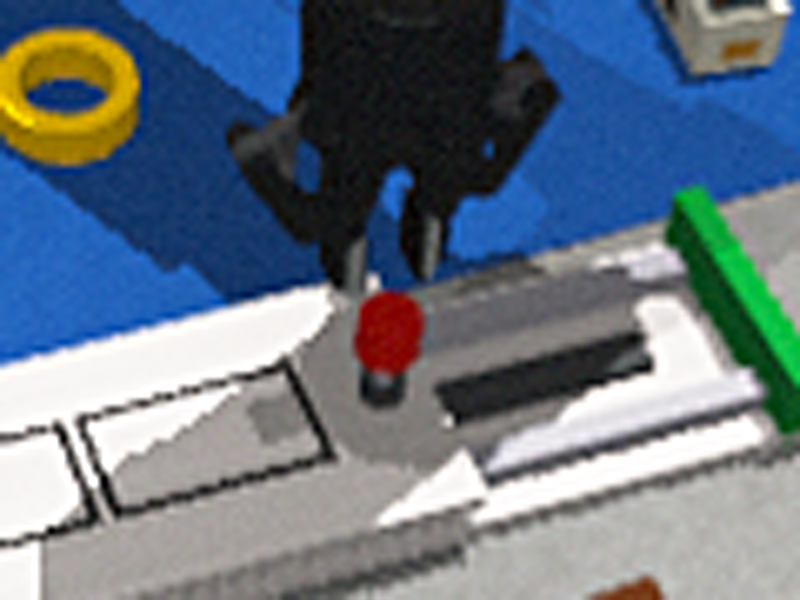

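```bash
python3 -m pendant '{"slide":[[0,-0.12,0],[0,0,0],[0.2,0,0],[0.1,0,0],[0.1,0,0]],"roll":[0,0,0,0,0],"grip":[1,1,1,1,1]}' 60; python3 -c "
from h import *
st()"; python3 -m pendant '{"slide":[[0.1,0,0],[0.1,0,0]],"roll":[0,0],"grip":[1,1]}' 60;python3 -c "
from h import *
st();shot('wrist','w8')"
```

```text
time_s: 9.35
position: [0.6334, 0.0639, 0.065]
ee_rot: [-0.014, 0.712, 0.001, -0.702]
ft_force: [0.0, -0.2, 0.8]
gripper_width: 0.003
t 9.35 p [0.6334 0.0639 0.065 ] down [ 0.013  0.022 -1.   ] jaw -91.1 F [ 0.  -0.2  0.8] w 0.003
time_s: 9.6
position: [0.6343, 0.0636, 0.059]
ee_rot: [-0.014, 0.713, 0.001, -0.701]
ft_force: [-15.7, 2.4, 32.0]
gripper_width: -0.004
t 9.6 p [0.6343 0.0636 0.059 ] down [ 0.016  0.02  -1.   ] jaw -91.0 F [-15.7   2.4  32. ] w -0.004
```

View pics/w8.png

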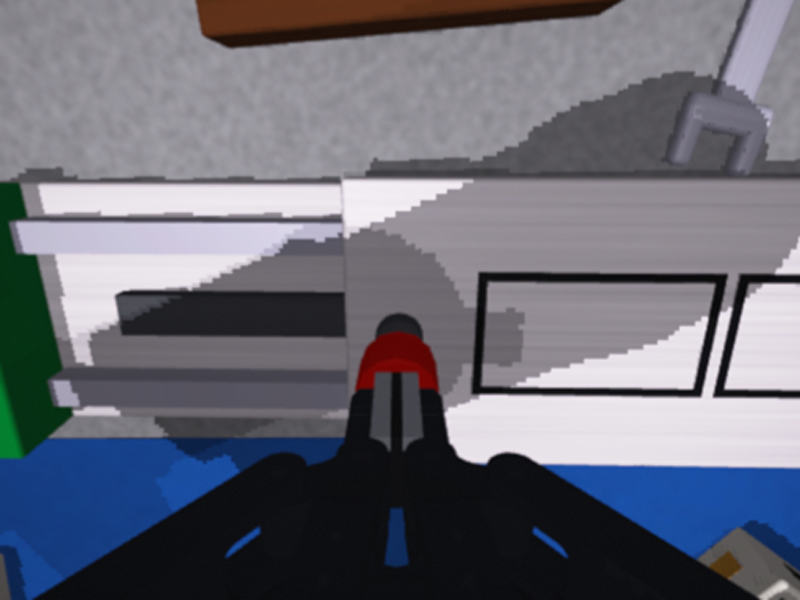

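```bash
python3 -m pendant '{"slide":[[-0.5,0,0],[-0.7,0,0],[-0.9,0,0],[0,0.8,0.8],[0,0.8,0.8],[0,0.8,0.8],[0,0.8,0.8],[0,0.8,0.8]],"roll":[0,0,0,0,0,0,0,0],"grip":[-1,-1,-1,-1,-1,-1,-1,-1]}' 60; python3 -c "
from h import *
st(); plan([.4495,-.152,.15],np.radians(142))
print(cap('top',(180,250,120,340),.06)); print(cap('scene',(145,230,180,355),.06))"
```

```text
time_s: 10.65
position: [0.4255, -0.1381, 0.1596]
ee_rot: [-0.012, 0.713, 0.002, -0.701]
ft_force: [-0.1, -0.3, 0.0]
gripper_width: 0.999
t 10.65 p [ 0.4255 -0.1381  0.1596] down [ 0.018  0.02  -1.   ] jaw -90.8 F [-0.1 -0.3  0. ] w 0.999
slide units total [ 0.194  0.275 -0.481]
jaw yaw now deg -90.79
roll units total -1.76 of deg -52.79  joint6 1.4316499439644383
[(0.4304, 0.3387, 81.2, 37.8, 172.7)]
[(0.4327, 0.3367, 87.3, 40.9, 172.4)]
```

```bash
python3 -m pendant '{"slide":[[0,0.27,-0.48],[0,0,0],[0,0,0],[0,0,0],[0,0,0],[0,0,0],[0,0,0],[0,0,0],[0,0,0],[0,0,0]],"roll":[0,0.35,0.35,0.35,0.35,0.35,0.35,0.35,0.35,0.35],"grip":[-1,-1,-1,-1,-1,-1,-1,-1,-1,-1]}' 60;  python3 -m pendant '{"slide":[[0,0,0],[0,0,0],[0,0,0],[0,0,0]],"roll":[0.35,0.35,0.35,0.2],"grip":[-1,-1,-1,-1]}'; python3 -c "
from h import *
st(); plan([.4495,-.152,.15],np.radians(142));shot('wrist','w9')"
```

```text
time_s: 12.0
position: [0.451, -0.1532, 0.1606]
ee_rot: [0.544, -0.465, 0.522, 0.464]
ft_force: [0.3, 0.0, -0.8]
gripper_width: 1.001
time_s: 12.5
position: [0.4521, -0.1524, 0.1601]
ee_rot: [0.667, -0.26, 0.645, 0.267]
ft_force: [-0.4, 1.0, -0.1]
gripper_width: 1.001
t 12.5 p [ 0.4521 -0.1524  0.1601] down [ 0.025  0.021 -0.999] jaw 133.7 F [-0.4  1.  -0.1] w 1.001
slide units total [ 0.202  0.041 -0.039]
jaw yaw now deg 133.7
roll units total -0.277 of deg -8.3  joint6 -0.8913668750645709
```

View pics/w9.png

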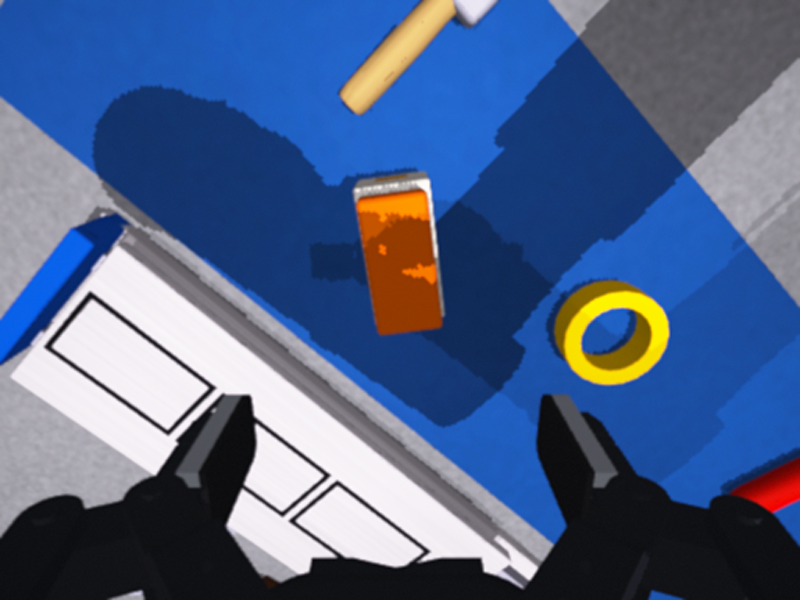

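```bash
sed -i 's/130,150),(hue/130,60),(hue/' h.py; python3 -c "
from h import *
im=optics.get_image('wrist'); i=optics.camera_info('wrist')
for z in (.048,.052,.056,.06,.064): print(z,cap('wrist',(100,230,210,300),z,i,im))
"
```

```text
0.048 [(0.4506, -0.1494, 88.3, 41.7, 52.2)]
0.052 [(0.4497, -0.1503, 87.0, 41.1, 52.2)]
0.056 [(0.4488, -0.1512, 85.8, 40.5, 52.2)]
0.06 [(0.4479, -0.1521, 84.6, 39.9, 52.2)]
0.064 [(0.447, -0.153, 83.3, 39.3, 52.2)]
```

```bash
python3 -m pendant '{"slide":[[0.2,0,0],[0.7,0,0],[0.7,0,0]],"roll":[-0.28,0,0],"grip":[-1,-1,-1]}'; python3 -c "
from h import *
st(); plan([.449,-.1515,-.03],np.radians(142.2))"
```

```text
time_s: 12.98
position: [0.4567, -0.1506, 0.0814]
ee_rot: [0.646, -0.315, 0.619, 0.317]
ft_force: [0.2, 0.7, -0.8]
gripper_width: 0.997
t 12.97 p [ 0.4567 -0.1506  0.0814] down [ 0.032  0.02  -0.999] jaw 143.1 F [ 0.2  0.7 -0.8] w 0.997
slide units total [ 2.221  0.142 -0.186]
jaw yaw now deg 143.11
roll units total 0.03 of deg 0.91  joint6 -0.7284444163742297
```

```bash
python3 -m pendant '{"slide":[[0.4,0.15,-0.19],[0.5,0,0],[0.4,0,0],[0.3,0,0]],"roll":[0,0,0,0],"grip":[-1,-1,-1,-1]}'; python3 -c "
from h import *
st(); plan([.449,-.1515,-.03],np.radians(142.2)); shot('wrist','w10')"
```

```text
time_s: 13.48
position: [0.4466, -0.1515, -0.0036]
ee_rot: [0.643, -0.318, 0.618, 0.321]
ft_force: [-0.2, -0.6, 0.9]
gripper_width: 0.999
t 13.47 p [ 0.4466 -0.1515 -0.0036] down [ 0.03   0.021 -0.999] jaw 143.8 F [-0.2 -0.6  0.9] w 0.999
slide units total [ 0.528 -0.032  0.011]
jaw yaw now deg 143.75
roll units total 0.052 of deg 1.55  joint6 -0.7133539136226366
```

View pics/w10.png

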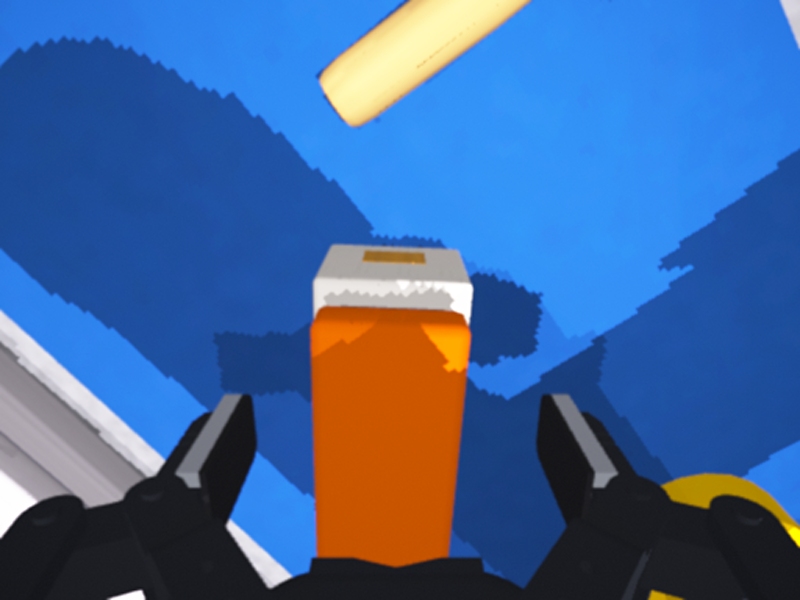

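```bash
python3 -m pendant '{"slide":[[0.27,-0.03,0],[0.25,0,0]],"roll":[0.05,0],"grip":[-1,-1]}'; python3 -c "
from h import *
st()"; python3 -m pendant '{"slide":[[0,0,0],[0,0,0],[0,0,0],[0,0,0]],"roll":[0,0,0,0],"grip":[1,1,1,1]}' 50; python3 -c "
from h import *
st();shot('wrist','w11')"
```

```text
time_s: 13.78
position: [0.4486, -0.1516, -0.0319]
ee_rot: [0.647, -0.309, 0.622, 0.313]
ft_force: [-0.7, -0.3, 0.1]
gripper_width: 1.0
t 13.78 p [ 0.4486 -0.1516 -0.0319] down [ 0.029  0.021 -0.999] jaw 142.2 F [-0.7 -0.3  0.1] w 1.0
time_s: 14.28
position: [0.4487, -0.1516, -0.0319]
ee_rot: [0.647, -0.309, 0.622, 0.313]
ft_force: [-0.8, 0.6, -2.1]
gripper_width: 0.532
t 14.28 p [ 0.4487 -0.1516 -0.0319] down [ 0.029  0.021 -0.999] jaw 142.2 F [-0.8  0.6 -2.1] w 0.532
```

View pics/w11.png

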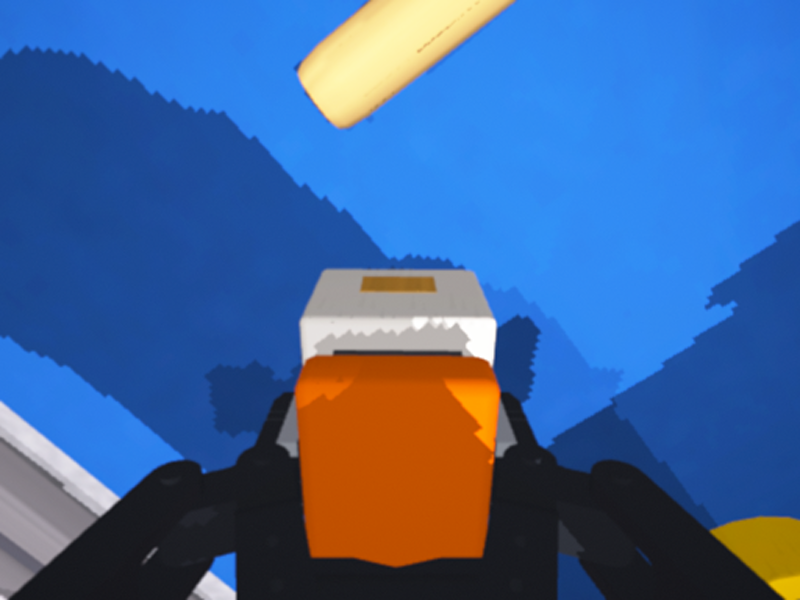

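```bash
python3 -m pendant '{"slide":[[-0.3,0,0],[-0.6,0,0],[-0.7,0,0],[-0.6,0,0]],"roll":[0,0,0,0],"grip":[1,1,1,1]}' 60; python3 - <<'E'
from h import *
st()
for t in (130,150,165):
    [print(t,np.round(n,4)) for n in nests("top",(130,165,240,365),thr=t)]
    [print(' s',np.round(n,4)) for n in nests("scene",(215,285,155,290),thr=t)]
plan([.629,-.2303,.08],np.radians(179)); shot('top','t12'); shot('scene','s12')
E
```

```text
time_s: 14.82
position: [0.4434, -0.1542, 0.0814]
ee_rot: [0.646, -0.308, 0.624, 0.314]
ft_force: [0.0, 0.8, -2.6]
gripper_width: 0.53
t 14.82 p [ 0.4434 -0.1542  0.0814] down [ 0.025  0.021 -0.999] jaw 142.2 F [ 0.   0.8 -2.6] w 0.53
150 [ 0.6275 -0.2288 93.4958 49.9108 88.3736]
150 [ 0.6295 -0.1232 94.8049 50.7291 89.393 ]
150 [ 6.31300e-01 -1.90000e-02  9.37694e+01  5.04353e+01  8.98651e+01]
 s [ 0.6278 -0.23   94.1085 51.6189 87.6935]
 s [ 6.32100e-01 -1.99000e-02  9.38389e+01  5.15138e+01  8.88845e+01]
165 [ 0.6294 -0.1233 93.3214 48.6527 88.9527]
165 [ 6.31000e-01 -1.88000e-02  9.26922e+01  4.82652e+01  8.98207e+01]
165 [ 0.6273 -0.2284 90.9058 47.8313 88.9232]
 s [ 0.6277 -0.2299 93.3061 50.2912 88.5411]
 s [ 0.6305 -0.1248 93.2469 50.4055 88.9509]
 s [ 6.32300e-01 -2.00000e-02  9.34645e+01  4.96578e+01  8.90673e+01]
slide units total [ 0.008 -3.884  1.075]
jaw yaw now deg 142.22
roll units total -1.226 of deg -36.78  joint6 -0.7370542795367541
```

View pics/s12.png

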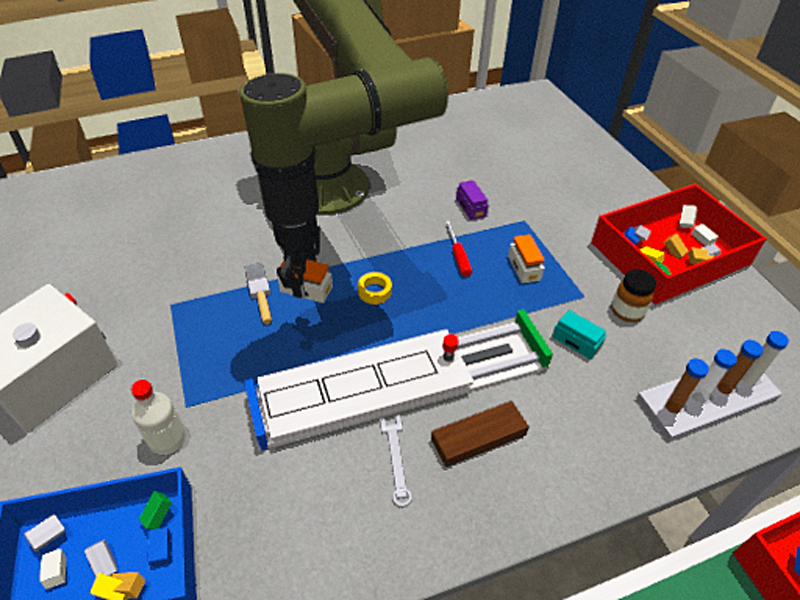

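View pics/t12.png

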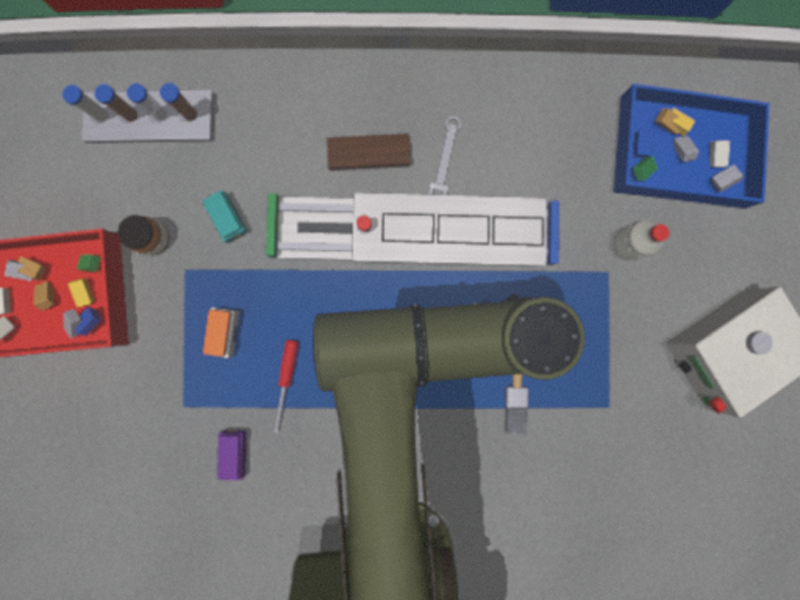

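```bash
python3 -m pendant '{"slide":[[0,-0.7,0.2],[0,-0.7,0.2],[0,-0.7,0.2],[0,-0.7,0.2],[0,-0.7,0.2],[0,0,0],[0,0,0],[0,0,0],[0,0,0]],"roll":[0,0,0,0,0,-0.33,-0.33,-0.33,-0.23],"grip":[1,1,1,1,1,1,1,1,1]}' 60; python3 - <<'E'
from h import *
st(); plan([.628,-.2293,.04],np.radians(178.95)); shot('wrist','w13')
E
```

```text
time_s: 16.35
position: [0.6127, -0.2235, 0.0671]
ee_rot: [0.506, -0.495, 0.494, 0.505]
ft_force: [-0.5, -0.1, -2.5]
gripper_width: 0.528
t 16.35 p [ 0.6127 -0.2235  0.0671] down [ 0.003  0.023 -1.   ] jaw 180.0 F [-0.5 -0.1 -2.5] w 0.528
slide units total [ 0.539 -0.304 -0.128]
jaw yaw now deg 180.0
roll units total 0.035 of deg 1.05  joint6 0.061859367529224205
```

View pics/w13.png

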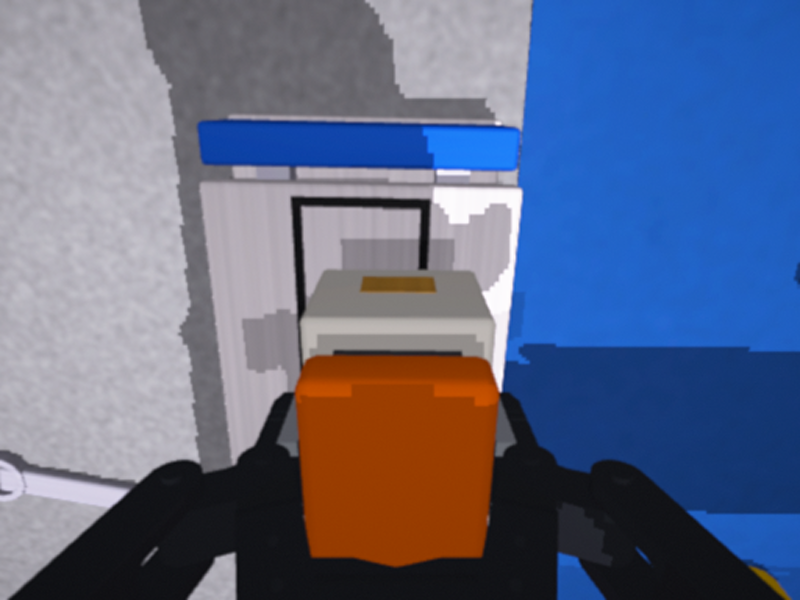

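```bash
python3 - <<'E'
from h import *
p,M,s=pose(); z=p[2]+.032
# bottom edge in w13: left(325,271) right(475,271) in 800 scale
for c in (325,400,475):
    q=at("wrist",(271/1.5625,c/1.5625),z); print(q.round(4),(M.T@(q-p)).round(4))
for c in (303,400,495):
    q=at("wrist",(320/1.5625,c/1.5625),z+.038); print(q.round(4),(M.T@(q-p)).round(4))
E
```

```text
[ 0.6338 -0.2653  0.0988] [-0.0329 -0.0211 -0.0412]
[ 0.611  -0.2654  0.0988] [-0.033   0.0017 -0.0412]
[ 0.5883 -0.2655  0.0988] [-0.033   0.0244 -0.0412]
[ 0.6337 -0.2656  0.1368] [-0.0709 -0.0211 -0.0407]
[ 0.6112 -0.2657  0.1368] [-0.071   0.0014 -0.0407]
[ 0.5892 -0.2658  0.1368] [-0.071   0.0234 -0.0407]
```

```bash
python3 -c "
from h import *
plan([.6293,-.2333,.025],np.radians(178.95))"
```

```text
slide units total [ 0.831 -0.331 -0.218]
jaw yaw now deg -179.76
roll units total 0.043 of deg 1.29  joint6 0.06620072753797153
```

```bash
python3 -m pendant '{"slide":[[0.2,-0.33,-0.22],[0.3,0,0],[0.3,0,0]],"roll":[0.04,0,0],"grip":[1,1,1]}' 60; python3 - <<'E'
from h import *
st(); plan([.6293,-.2333,.010],np.radians(178.95)); shot('wrist','w14')
E
```

```text
time_s: 16.77
position: [0.6292, -0.2335, 0.024]
ee_rot: [0.511, -0.489, 0.499, 0.5]
ft_force: [-0.5, -0.3, -2.0]
gripper_width: 0.53
t 16.77 p [ 0.6292 -0.2335  0.024 ] down [ 0.001  0.023 -1.   ] jaw 178.8 F [-0.5 -0.3 -2. ] w 0.53
slide units total [ 0.281 -0.001 -0.003]
jaw yaw now deg 178.78
roll units total -0.006 of deg -0.17  joint6 0.05612721435066541
```

View pics/w14.png

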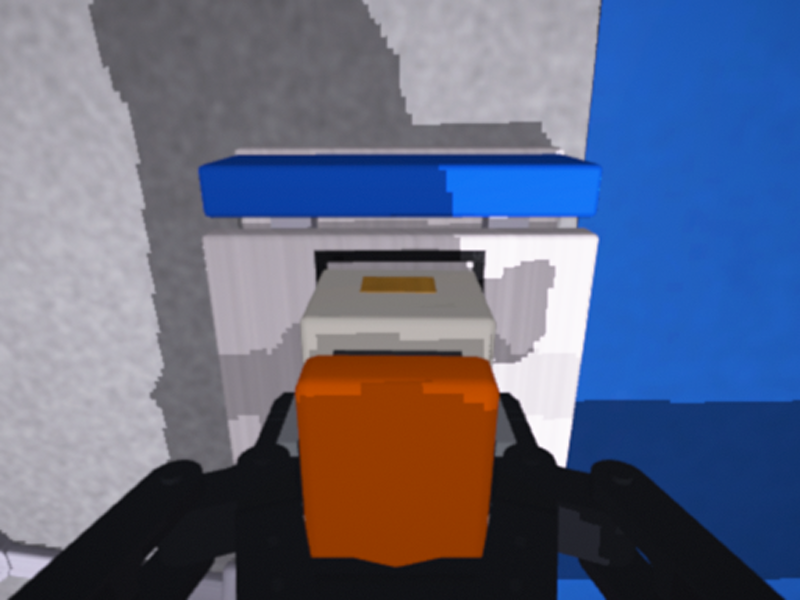

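```bash
python3 -m pendant '{"slide":[[0.15,0,0],[0.08,0,0]],"roll":[0,0],"grip":[1,1]}' 60; python3 - <<'E'
from h import *
st(); shot('wrist','w15')
E
```

```text
time_s: 17.08
position: [0.6276, -0.2326, 0.0102]
ee_rot: [0.51, -0.488, 0.5, 0.501]
ft_force: [-5.5, 1.9, 9.0]
gripper_width: 0.529
t 17.07 p [ 0.6276 -0.2326  0.0102] down [-0.002  0.023 -1.   ] jaw 178.8 F [-5.5  1.9  9. ] w 0.529
```

View pics/w15.png

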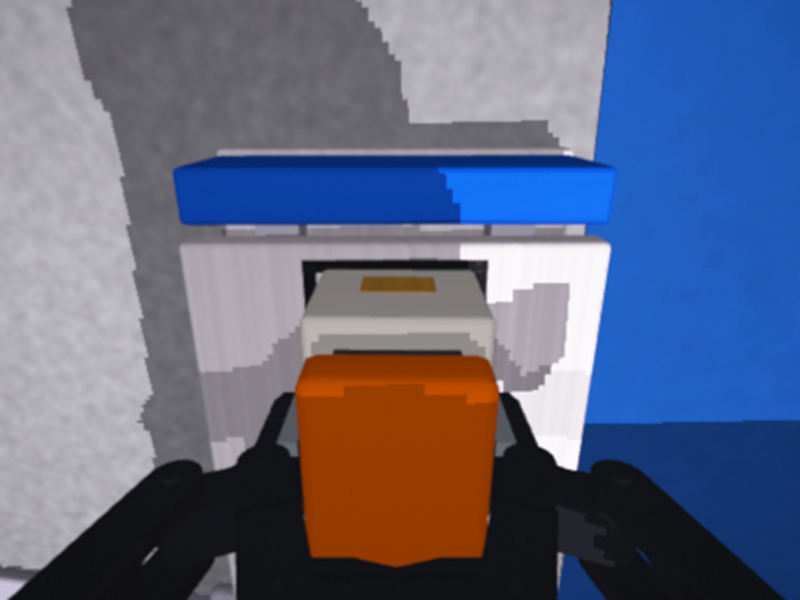

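```bash
python3 - <<'E'
from h import *
for n,c,r in (("outer outline near mid",395,261),("module bottom mid",400,271)):
    print(n,at("wrist",(r/1.5625,c/1.5625),.042).round(4))
E
python3 -m pendant '{"slide":[[-0.05,-0.03,0],[0,0,0]],"roll":[0,0],"grip":[1,1]}' 60; python3 - <<'E'
from h import *
st(); shot('wrist','w16')
E
```

```text
outer outline near mid [ 0.6267 -0.2776  0.042 ]
module bottom mid [ 0.6253 -0.2744  0.042 ]
time_s: 17.38
position: [0.6297, -0.2326, 0.0139]
ee_rot: [0.511, -0.489, 0.5, 0.501]
ft_force: [0.7, -0.4, -1.5]
gripper_width: 0.532
t 17.38 p [ 0.6297 -0.2326  0.0139] down [-0.     0.023 -1.   ] jaw 178.8 F [ 0.7 -0.4 -1.5] w 0.532
```

View pics/w16.png

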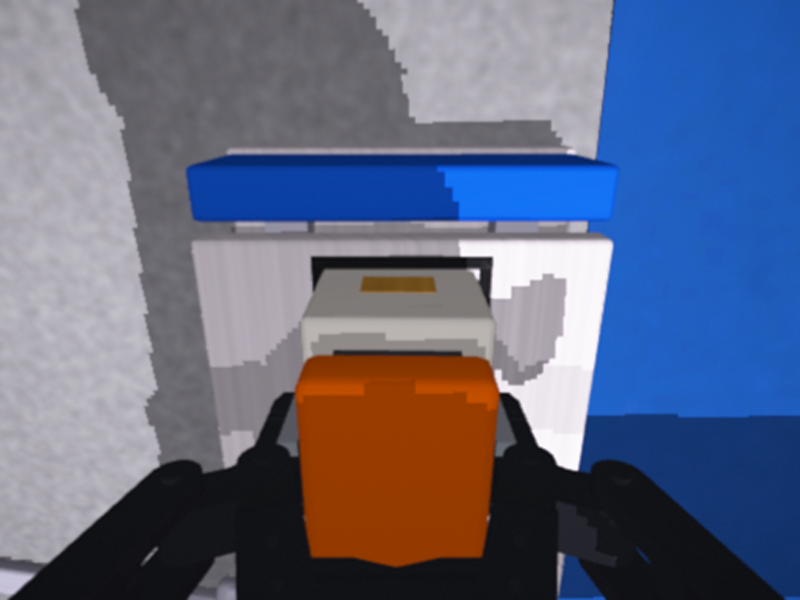

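```bash
python3 -m pendant '{"slide":[[0.05,0,0.035],[0,0,0]],"roll":[0,0],"grip":[1,1]}' 60; python3 - <<'E'
from h import *
st(); shot('wrist','w17')
E
```

```text
time_s: 17.68
position: [0.6295, -0.2305, 0.0107]
ee_rot: [0.511, -0.488, 0.5, 0.501]
ft_force: [0.1, -0.6, -2.9]
gripper_width: 0.533
t 17.68 p [ 0.6295 -0.2305  0.0107] down [-0.001  0.024 -1.   ] jaw 178.8 F [ 0.1 -0.6 -2.9] w 0.533
```

View pics/w17.png

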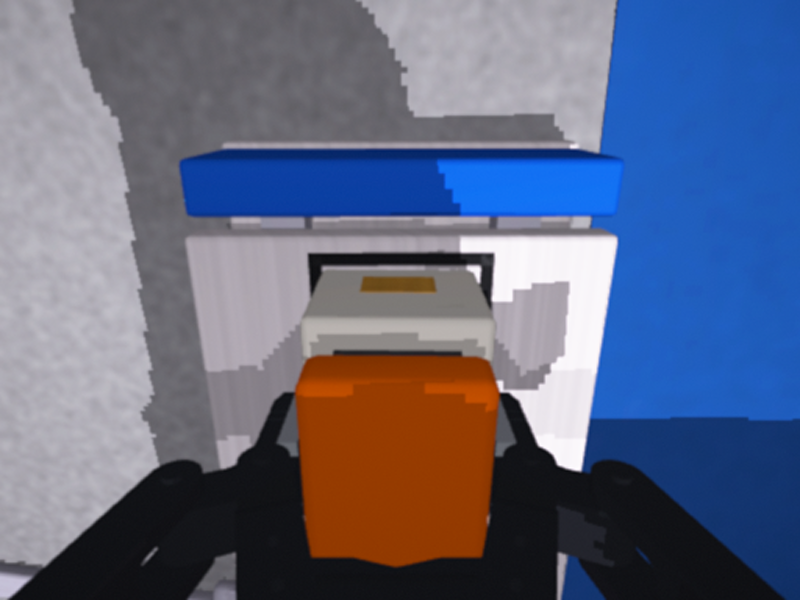

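```bash
python3 -m pendant '{"slide":[[0,0,0],[0,0,0],[0,0,0],[-0.4,0,0],[-0.6,0,0],[-0.6,0,0],[-0.4,0,0],[0,0,0]],"roll":[0,0,0,0,0,0,0,0],"grip":[-1,-1,-1,-1,-1,-1,-1,-1]}' 60; python3 - <<'E'
from h import *
st(); shot('wrist','w18')
im=optics.get_image('wrist')
for z in (.094,.098,.102,.106): print(z,cap('wrist',(60,300,150,350),z,None,im))
E
```

```text
time_s: 18.73
position: [0.6312, -0.2345, 0.1226]
ee_rot: [0.512, -0.491, 0.499, 0.498]
ft_force: [0.3, -0.4, -0.6]
gripper_width: 1.001
t 18.73 p [ 0.6312 -0.2345  0.1226] down [ 0.007  0.02  -1.   ] jaw 178.8 F [ 0.3 -0.4 -0.6] w 1.001
0.094 [(0.6283, -0.227, 88.9, 41.6, 88.4)]
0.098 [(0.6282, -0.2289, 87.2, 40.8, 88.4)]
0.102 [(0.6282, -0.2308, 85.4, 40.0, 88.4)]
0.106 [(0.6282, -0.2327, 83.6, 39.1, 88.4)]
```

View pics/w18.png

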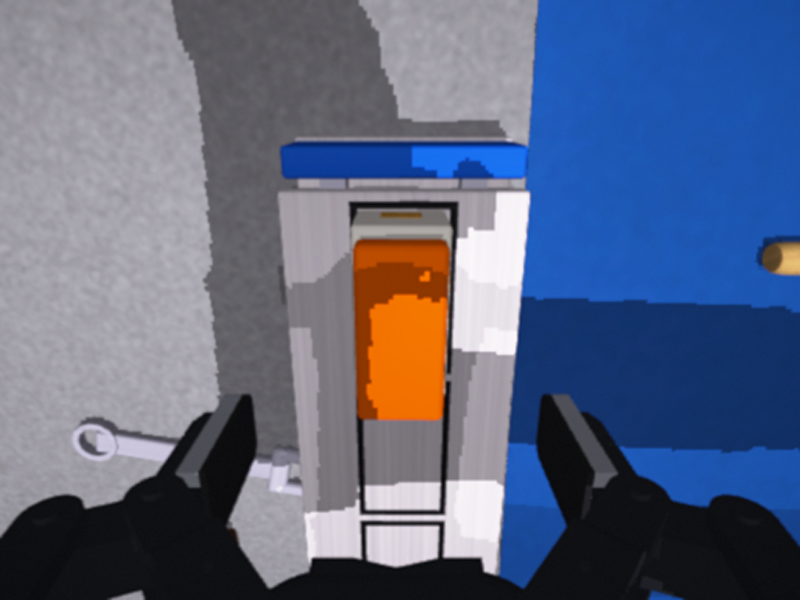

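```bash
python3 -c "
from h import *
plan([.628,-.2305,.08],np.radians(178.95))"
```

```text
slide units total [0.791 0.046 0.051]
jaw yaw now deg 178.8
roll units total -0.005 of deg -0.15  joint6 0.05200957982196662
```

```bash
python3 -m pendant '{"slide":[[0,0.05,0.05],[0.2,0,0],[0.3,0,0],[0.25,0,0],[0,0,0]],"roll":[0,0,0,0,0],"grip":[1,1,1,1,1]}' 60; python3 -c "
from h import *
st()";  python3 -m pendant '{"slide":[[0.1,0,0],[0.1,0,0],[0.1,0,0]],"roll":[0,0,0],"grip":[1,1,1]}' 60; python3 -c "
from h import *
st()"
```

```text
time_s: 19.45
position: [0.625, -0.2295, 0.074]
ee_rot: [0.51, -0.488, 0.501, 0.502]
ft_force: [-0.8, -0.2, 0.0]
gripper_width: 0.004
t 19.45 p [ 0.625  -0.2295  0.074 ] down [-0.005  0.023 -1.   ] jaw 178.8 F [-0.8 -0.2  0. ] w 0.004
time_s: 19.82
position: [0.6257, -0.2298, 0.0624]
ee_rot: [0.51, -0.489, 0.5, 0.501]
ft_force: [-3.7, 2.5, 7.9]
gripper_width: -0.001
t 19.82 p [ 0.6257 -0.2298  0.0624] down [-0.002  0.021 -1.   ] jaw 178.8 F [-3.7  2.5  7.9] w -0.001
```

```bash
python3 -m pendant '{"slide":[[0.08,0,0],[0.08,0,0]],"roll":[0,0],"grip":[1,1]}' 60; python3 -c "
from h import *
st()";  python3 -m pendant '{"slide":[[0.1,0,0]],"roll":[0],"grip":[1]}' 60; python3 -c "
from h import *
st();shot('wrist','w19');shot('scene','s19',(200,290,150,270))"
```

```text
time_s: 20.08
position: [0.6258, -0.2299, 0.0593]
ee_rot: [0.51, -0.49, 0.5, 0.5]
ft_force: [-8.8, 5.9, 17.5]
gripper_width: -0.0
t 20.07 p [ 0.6258 -0.2299  0.0593] down [-0.     0.019 -1.   ] jaw 178.9 F [-8.8  5.9 17.5] w -0.0
time_s: 20.2
position: [0.626, -0.23, 0.0592]
ee_rot: [0.509, -0.491, 0.5, 0.499]
ft_force: [-12.1, 7.8, 22.8]
gripper_width: -0.002
t 20.2 p [ 0.626  -0.23    0.0592] down [ 0.002  0.018 -1.   ] jaw 178.9 F [-12.1   7.8  22.8] w -0.002
```

View pics/w19.png

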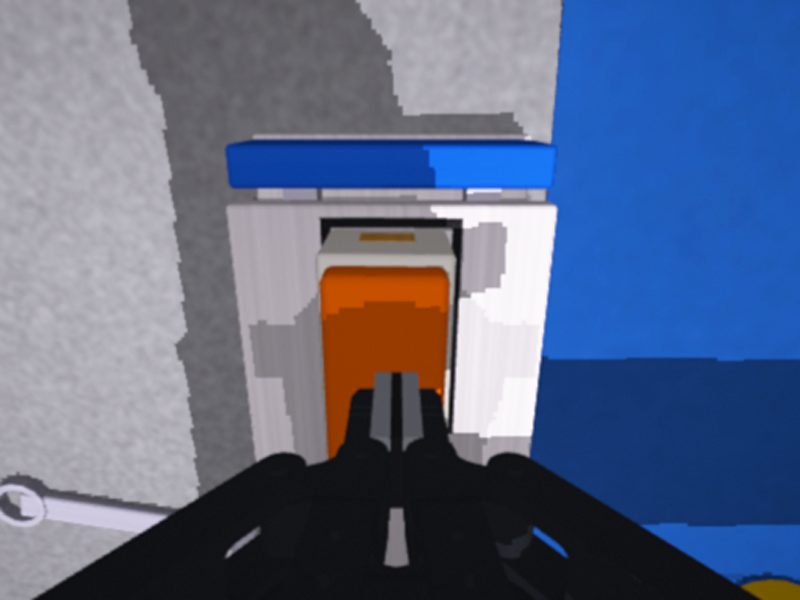

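View pics/s19.png

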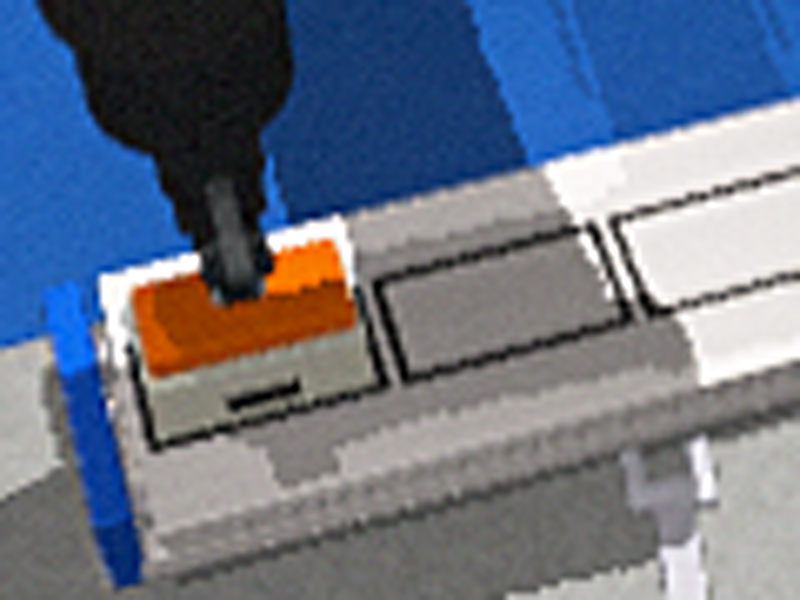

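```bash
python3 -m pendant '{"slide":[[-0.3,0,0],[-0.6,0,0],[-0.7,0,0]],"roll":[0,0,0],"grip":[1,1,1]}' 60; python3 -c "
from h import *
st(); plan([.4315,.338,.13],np.radians(82.5))
shot('wrist','w20')
print(cap('top',(180,250,120,340),.06)); print(cap('scene',(145,230,180,355),.06))"
```

```text
time_s: 20.68
position: [0.6251, -0.2311, 0.1403]
ee_rot: [0.509, -0.491, 0.5, 0.5]
ft_force: [1.3, -0.6, 0.8]
gripper_width: 0.003
t 20.68 p [ 0.6251 -0.2311  0.1403] down [-0.     0.018 -1.   ] jaw 179.0 F [ 1.3 -0.6  0.8] w 0.003
slide units total [ 0.415  4.079 11.303]
jaw yaw now deg 178.95
roll units total -2.785 of deg -83.55  joint6 0.04797728002005958
[(0.4305, 0.3384, 81.3, 38.0, 172.5)]
[(0.4372, 0.334, 94.8, 45.6, 172.7)]
```

View pics/w20.png

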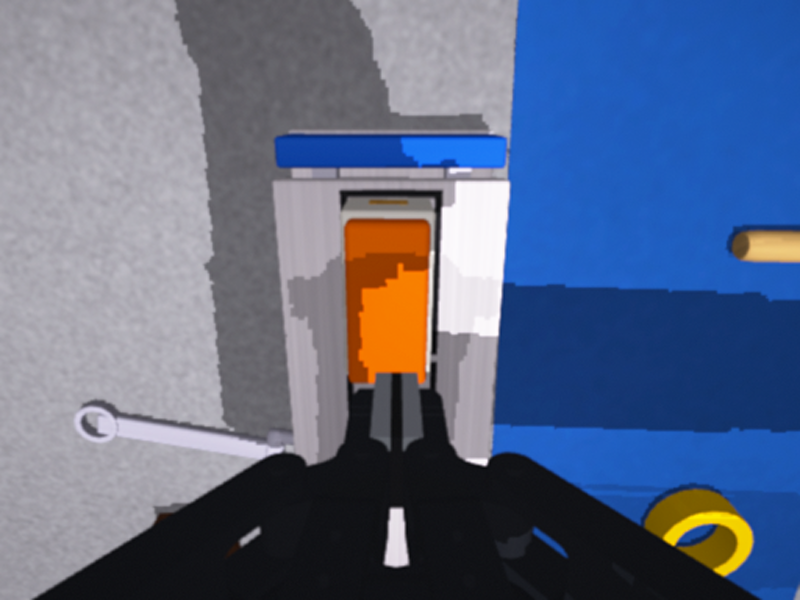

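Module 1 is capped in nest 0, centred (image ~390,300). Now to the second module.

```bash
python3 -m pendant '{"slide":[[0,0.33,0.9],[0,0.33,0.9],[0,0.33,0.9],[0,0.33,0.9],[0,0.33,0.9],[0,0.33,0.9],[0,0.33,0.9],[0,0.33,0.9],[0,0.33,0.9],[0,0.33,0.9]],"roll":[0,0,0,0,0,0,0,0,0,0],"grip":[-1,-1,-1,-1,-1,-1,-1,-1,-1,-1]}' 60; python3 -m pendant '{"slide":[[0,0.33,0.9],[0,0.33,0.9],[0,0,0],[0,0,0],[0,0,0],[0,0,0],[0,0,0],[0,0,0],[0,0,0],[0,0,0]],"roll":[0,0,-0.35,-0.35,-0.35,-0.35,-0.35,-0.35,-0.35,-0.35],"grip":[-1,-1,-1,-1,-1,-1,-1,-1,-1,-1]}' 60; python3 -c "
from h import *
st(); plan([.4315,.338,.13],np.radians(82.5))
shot('wrist','w21')"
```

```text
time_s: 22.08
position: [0.464, 0.2325, 0.1421]
ee_rot: [0.51, -0.488, 0.503, 0.499]
ft_force: [1.1, 0.2, -0.4]
gripper_width: 0.997
time_s: 23.32
position: [0.4275, 0.3284, 0.1352]
ee_rot: [0.037, -0.702, 0.029, 0.711]
ft_force: [0.6, -0.6, -0.1]
gripper_width: 0.999
t 23.32 p [0.4275 0.3284 0.1352] down [-0.011  0.012 -1.   ] jaw -95.4 F [ 0.6 -0.6 -0.1] w 0.999
slide units total [ 0.106 -0.198 -0.064]
jaw yaw now deg -95.38
roll units total 0.071 of deg 2.12  joint6 0.46179862515352005
```

View pics/w21.png

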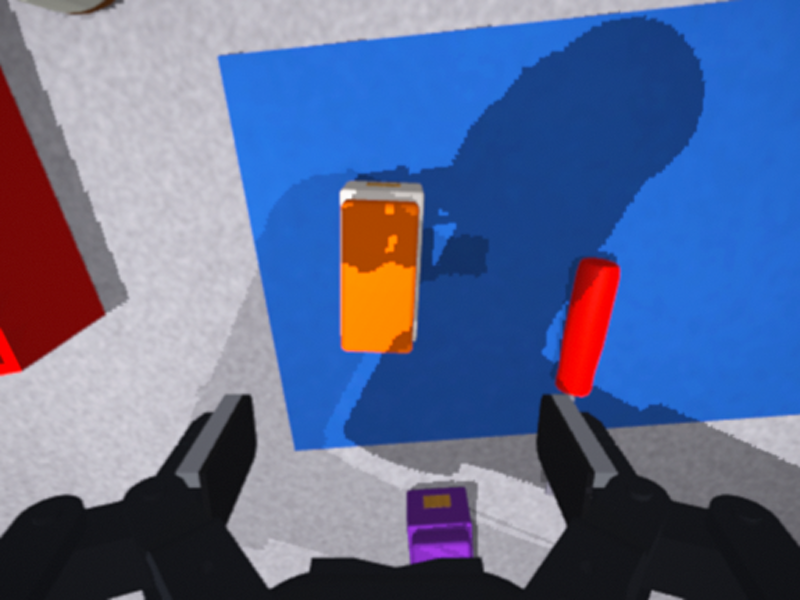

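```bash
python3 -c "
from h import *
im=optics.get_image('wrist'); i=optics.camera_info('wrist')
for z in (.056,.06,.064): print(z,cap('wrist',(110,240,205,285),z,i,im,hue=(3,20)))
plan([.4315,.338,-.03],np.radians(82.3))"
```

```text
0.056 [(0.4308, 0.3393, 86.3, 40.4, 171.9)]
0.06 [(0.4321, 0.339, 85.0, 39.8, 171.9)]
0.064 [(0.4334, 0.3386, 83.6, 39.1, 171.9)]
slide units total [ 3.306 -0.165 -0.103]
jaw yaw now deg -95.66
roll units total 0.068 of deg 2.04  joint6 0.4569602280705403
```

```bash
python3 -m pendant '{"slide":[[0.3,-0.18,-0.1],[0.7,0,0],[0.7,0,0],[0.6,0,0],[0.4,0,0]],"roll":[0.08,0,0,0,0],"grip":[-1,-1,-1,-1,-1]}'; python3 -c "
from h import *
st(); plan([.4318,.3388,-.032],np.radians(82.1));shot('wrist','w22')"
```

```text
time_s: 24.05
position: [0.4324, 0.3393, -0.0033]
ee_rot: [0.064, -0.701, 0.054, 0.709]
ft_force: [-0.2, 0.1, -0.7]
gripper_width: 0.998
t 24.05 p [ 0.4324  0.3393 -0.0033] down [-0.01   0.014 -1.   ] jaw -99.5 F [-0.2  0.1 -0.7] w 0.998
slide units total [0.574 0.019 0.004]
jaw yaw now deg -99.55
roll units total -0.055 of deg -1.65  joint6 0.39066125523101475
```

View pics/w22.png

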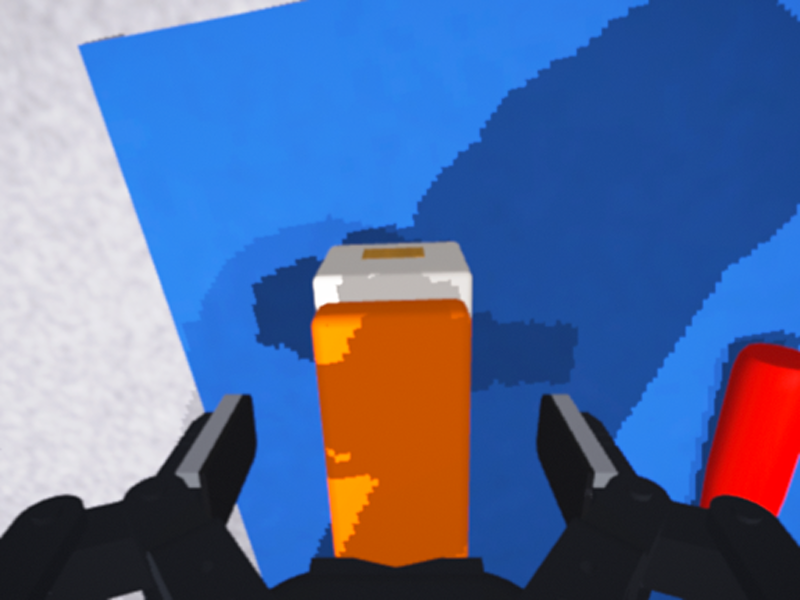

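```bash
python3 -m pendant '{"slide":[[0.29,0,0],[0.28,0,0],[0,0,0],[0,0,0],[0,0,0],[0,0,0]],"roll":[-0.05,0,0,0,0,0],"grip":[-1,-1,1,1,1,1]}' 60; python3 -c "
from h import *
st()"; python3 -m pendant '{"slide":[[-0.2,0,0],[-0.6,0,0],[-0.7,0,0],[-0.8,0,0]],"roll":[0,0,0,0],"grip":[1,1,1,1]}' 60; python3 -c "
from h import *
st(); plan([.6313,-.1280,.10],np.radians(178.95)); shot('wrist','w23')"
```

```text
time_s: 24.85
position: [0.4315, 0.3393, -0.0346]
ee_rot: [0.055, -0.701, 0.047, 0.71]
ft_force: [0.0, 1.0, -2.2]
gripper_width: 0.529
t 24.85 p [ 0.4315  0.3393 -0.0346] down [-0.012  0.013 -1.   ] jaw -98.3 F [ 0.   1.  -2.2] w 0.529
time_s: 25.35
position: [0.4311, 0.3356, 0.0811]
ee_rot: [0.054, -0.699, 0.049, 0.711]
ft_force: [1.2, 1.2, -2.1]
gripper_width: 0.533
t 25.35 p [0.4311 0.3356 0.0811] down [-0.017  0.008 -1.   ] jaw -98.3 F [ 1.2  1.2 -2.1] w 0.533
slide units total [-0.516  8.595 -5.294]
jaw yaw now deg -98.31
roll units total 2.758 of deg 82.74  joint6 0.4128226526238137
```

View pics/w23.png

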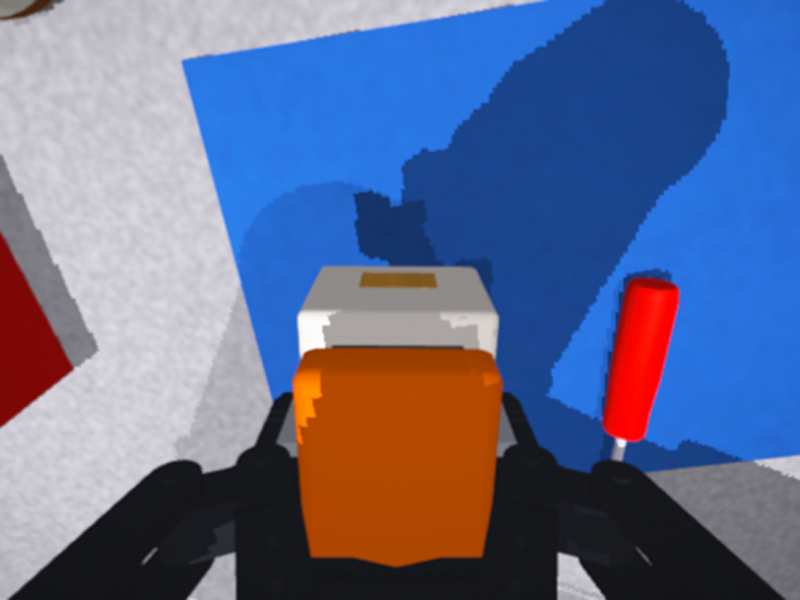

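```bash
python3 -m pendant '{"slide":[[-0.3,0,0],[0,0.75,-0.46],[0,0.75,-0.46],[0,0.75,-0.46],[0,0.75,-0.46],[0,0.75,-0.46],[0,0.75,-0.46],[0,0.75,-0.46],[0,0.75,-0.46],[0,0.75,-0.46]],"roll":[0,0,0,0,0,0,0,0,0,0],"grip":[1,1,1,1,1,1,1,1,1,1]}' 60; python3 -c "
from h import *
st(); plan([.6313,-.1265,.09],np.radians(178.95))"
```

```text
time_s: 26.65
position: [0.5941, -0.0348, 0.1024]
ee_rot: [0.054, -0.702, 0.043, 0.708]
ft_force: [0.3, 0.5, -1.8]
gripper_width: 0.533
t 26.65 p [ 0.5941 -0.0348  0.1024] down [-0.007  0.016 -1.   ] jaw -97.9 F [ 0.3  0.5 -1.8] w 0.533
slide units total [ 0.213  1.718 -0.992]
jaw yaw now deg -97.92
roll units total 2.771 of deg 83.13  joint6 1.168884361119306
```

```bash
python3 -m pendant '{"slide":[[0,0.8,-0.48],[0,0.8,-0.48],[0,0,0],[0,0,0],[0,0,0],[0,0,0],[0,0,0],[0,0,0],[0,0,0],[0,0,0]],"roll":[0,0,0.35,0.35,0.35,0.35,0.35,0.35,0.35,0.25],"grip":[1,1,1,1,1,1,1,1,1,1]}' 60; python3 -c "
from h import *
st(); plan([.6313,-.1265,.05],np.radians(178.95))"
```

```text
time_s: 27.9
position: [0.6295, -0.1284, 0.0992]
ee_rot: [0.504, -0.487, 0.505, 0.504]
ft_force: [0.2, 0.5, -2.1]
gripper_width: 0.527
t 27.9 p [ 0.6295 -0.1284  0.0992] down [-0.017  0.015 -1.   ] jaw 179.0 F [ 0.2  0.5 -2.1] w 0.527
slide units total [ 0.983 -0.053  0.023]
jaw yaw now deg 179.01
roll units total 0.002 of deg 0.06  joint6 -0.1147196449631415
```

```bash
python3 -m pendant '{"slide":[[0.5,-0.05,0.02],[0.5,0,0],[0.35,0,0],[0,0,0]],"roll":[0,0,0,0],"grip":[1,1,1,1]}' 60; python3 -c "
from h import *
st(); plan([.6313,-.1265,.0085],np.radians(178.95)); shot('wrist','w24')"
```

```text
time_s: 28.4
position: [0.6307, -0.1266, 0.0306]
ee_rot: [0.504, -0.487, 0.506, 0.503]
ft_force: [0.3, -0.2, -1.6]
gripper_width: 0.533
t 28.4 p [ 0.6307 -0.1266  0.0306] down [-0.018  0.015 -1.   ] jaw 178.9 F [ 0.3 -0.2 -1.6] w 0.533
slide units total [ 0.441 -0.021 -0.005]
jaw yaw now deg 178.9
roll units total -0.002 of deg -0.05  joint6 -0.1173894583207654
```

View pics/w24.png

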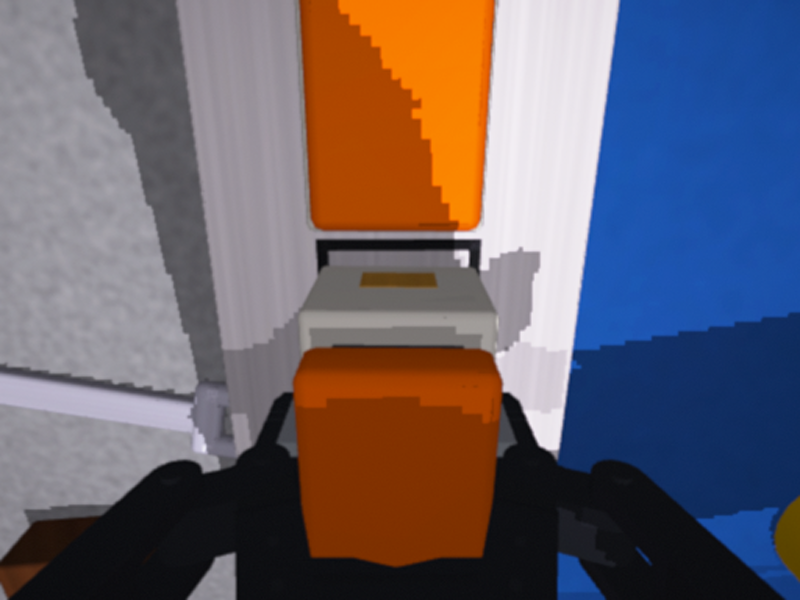

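```bash
python3 -m pendant '{"slide":[[0.2,0,0],[0.13,0,0],[0,0,0]],"roll":[0,0,0],"grip":[1,1,1]}' 60; python3 -c "
from h import *
st(); shot('wrist','w25')"
```

```text
time_s: 28.82
position: [0.6325, -0.1266, 0.0168]
ee_rot: [0.505, -0.488, 0.504, 0.502]
ft_force: [0.6, 0.5, -1.5]
gripper_width: 0.533
t 28.82 p [ 0.6325 -0.1266  0.0168] down [-0.013  0.014 -1.   ] jaw 178.9 F [ 0.6  0.5 -1.5] w 0.533
```

View pics/w25.png

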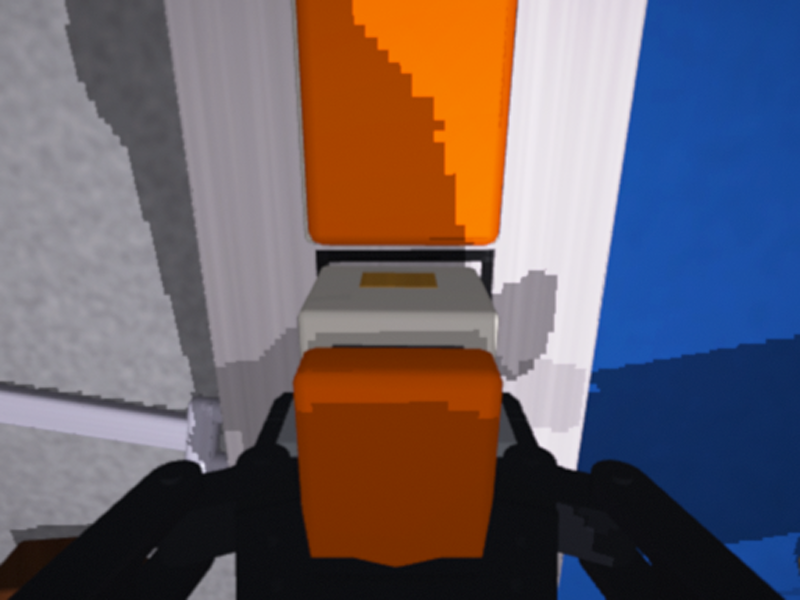

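```bash
python3 -m pendant '{"slide":[[0.1,0.04,0],[0,0,0]],"roll":[0,0],"grip":[1,1]}' 60; python3 -c "
from h import *
st(); shot('wrist','w26')"
```

```text
time_s: 29.12
position: [0.6307, -0.1266, 0.0124]
ee_rot: [0.505, -0.489, 0.504, 0.502]
ft_force: [-0.2, -0.2, -2.0]
gripper_width: 0.529
t 29.12 p [ 0.6307 -0.1266  0.0124] down [-0.012  0.014 -1.   ] jaw 178.9 F [-0.2 -0.2 -2. ] w 0.529
```

View pics/w26.png

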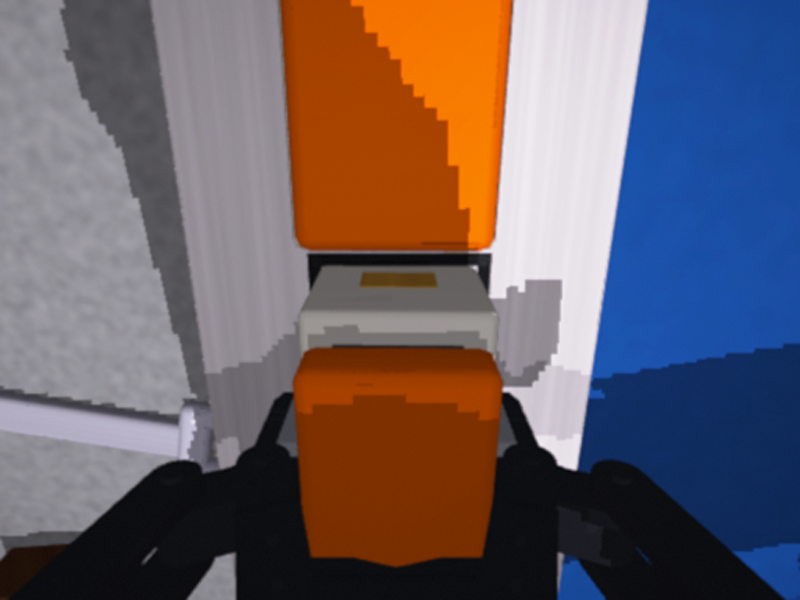

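```bash
python3 -m pendant '{"slide":[[0.07,0,0.025],[0,0,0],[0,0,0],[0,0,0],[0,0,0]],"roll":[0,0,0,0,0],"grip":[1,1,-1,-1,-1]}' 60; python3 -c "
from h import *
st()"; python3 -m pendant '{"slide":[[-0.4,0,0],[-0.6,0,0],[-0.6,0,0],[-0.5,0,0],[0,0,0]],"roll":[0,0,0,0,0],"grip":[-1,-1,-1,-1,-1]}' ; python3 - <<'E'
from h import *
st(); shot('wrist','w27')
im=optics.get_image('wrist')
for z in (.094,.098,.102,.106): print(z,cap('wrist',(0,300,150,350),z,None,im))
E
```

```text
time_s: 29.8
position: [0.6322, -0.1255, 0.011]
ee_rot: [0.506, -0.49, 0.503, 0.501]
ft_force: [0.4, -0.1, 0.8]
gripper_width: 0.999
t 29.8 p [ 0.6322 -0.1255  0.011 ] down [-0.008  0.013 -1.   ] jaw 178.9 F [ 0.4 -0.1  0.8] w 0.999
time_s: 30.42
position: [0.6343, -0.1279, 0.127]
ee_rot: [0.507, -0.492, 0.502, 0.499]
ft_force: [1.1, 0.4, 0.1]
gripper_width: 0.998
t 30.43 p [ 0.6343 -0.1279  0.127 ] down [-0.002  0.011 -1.   ] jaw 179.0 F [1.1 0.4 0.1] w 0.998
0.094 [(0.6304, -0.1237, 88.2, 41.7, 88.2), (0.6287, -0.2205, 65.3, 38.9, 88.5)]
0.098 [(0.6304, -0.1254, 86.5, 40.9, 88.2), (0.6288, -0.2203, 64.1, 38.1, 88.5)]
0.102 [(0.6305, -0.1272, 84.8, 40.1, 88.2), (0.6288, -0.2202, 62.8, 37.3, 88.5)]
0.106 [(0.6305, -0.1289, 83.1, 39.2, 88.2), (0.6289, -0.2201, 61.5, 36.6, 88.5)]
```

View pics/w27.png

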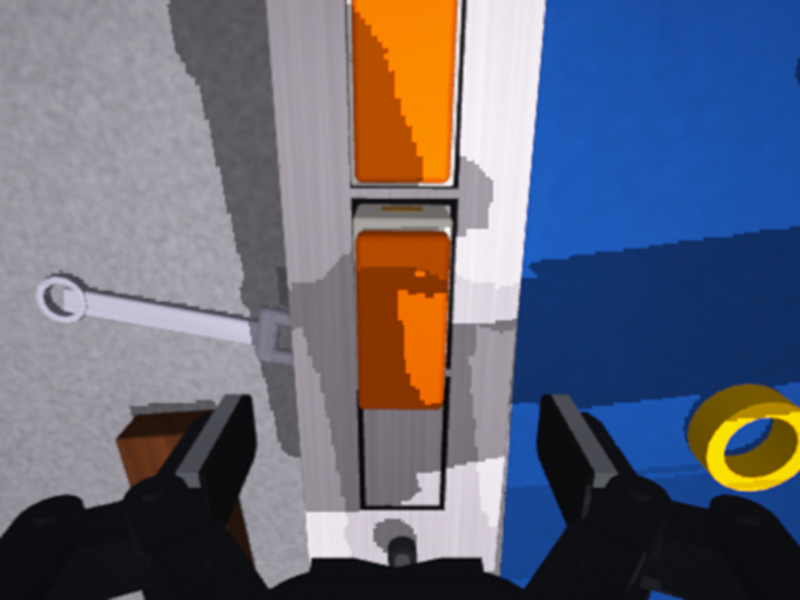

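```bash
python3 -m pendant '{"slide":[[0.2,0.06,0.05],[0.3,0,0],[0.3,0,0],[0.2,0,0],[0,0,0]],"roll":[0,0,0,0,0],"grip":[1,1,1,1,1]}' 60; python3 -c "
from h import *
st()";  python3 -m pendant '{"slide":[[0.1,0,0],[0.1,0,0],[0.1,0,0]],"roll":[0,0,0],"grip":[1,1,1]}' 60; python3 -c "
from h import *
st()"
```

```text
time_s: 31.15
position: [0.6282, -0.1239, 0.0667]
ee_rot: [0.505, -0.49, 0.504, 0.501]
ft_force: [-0.6, 0.9, 0.9]
gripper_width: -0.0
t 31.15 p [ 0.6282 -0.1239  0.0667] down [-0.011  0.012 -1.   ] jaw 179.0 F [-0.6  0.9  0.9] w -0.0
time_s: 31.52
position: [0.6288, -0.1242, 0.0592]
ee_rot: [0.505, -0.492, 0.503, 0.5]
ft_force: [-12.8, 7.9, 29.1]
gripper_width: 0.001
t 31.52 p [ 0.6288 -0.1242  0.0592] down [-0.007  0.009 -1.   ] jaw 179.1 F [-12.8   7.9  29.1] w 0.001
```

Cap home (same height 0.0592 as nest 0). Retreat and check.

```bash
python3 -m pendant '{"slide":[[-0.3,0,0],[-0.6,0,0],[-0.7,0,0],[-0.5,0,0],[-0.3,0,0.8],[0,0,0.9],[0,0,0.9],[0,0,0.9],[0,0,0]],"roll":[0,0,0,0,0,0,0,0,0],"grip":[1,1,1,1,1,1,1,1,1]}' 60; python3 - <<'E'
from h import *
st(); shot('scene','s28',(200,290,150,310)); shot('wrist','w28'); shot('top','t28',(120,180,220,370))
print(cap('top',(130,165,225,365),.094),cap('scene',(200,290,150,310),.094))
im=optics.get_image('wrist');print(cap('wrist',(0,300,130,380),.094,None,im))
plan([.6335,.061,.09])
E
```

```text
time_s: 32.65
position: [0.6318, 0.0535, 0.1863]
ee_rot: [0.506, -0.49, 0.504, 0.5]
ft_force: [0.4, -0.5, -0.9]
gripper_width: 0.002
t 32.65 p [0.6318 0.0535 0.1863] down [-0.008  0.011 -1.   ] jaw 178.9 F [ 0.4 -0.5 -0.9] w 0.002
[(0.6279, -0.2286, 81.5, 35.6, 88.9), (0.6306, -0.125, 80.9, 36.8, 87.7)] [(0.821, 0.0058, 94.9, 54.7, 93.3), (0.6345, -0.2312, 84.0, 45.6, 88.8), (0.6371, -0.1282, 84.2, 45.8, 88.4)]
[(0.7312, 0.0551, 99.7, 20.7, 81.1), (0.6331, -0.0853, 38.9, 5.7, 178.6)]
slide units total [ 1.935 -0.038  0.209]
jaw yaw now deg 178.57
```

View pics/s28.png

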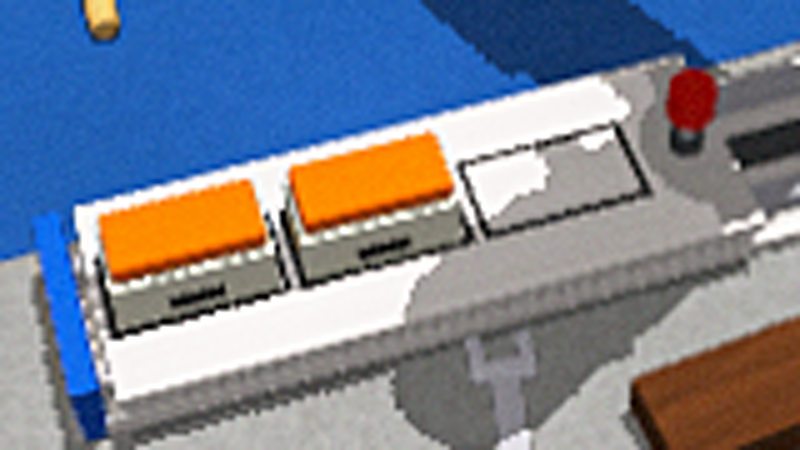

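View pics/w28.png

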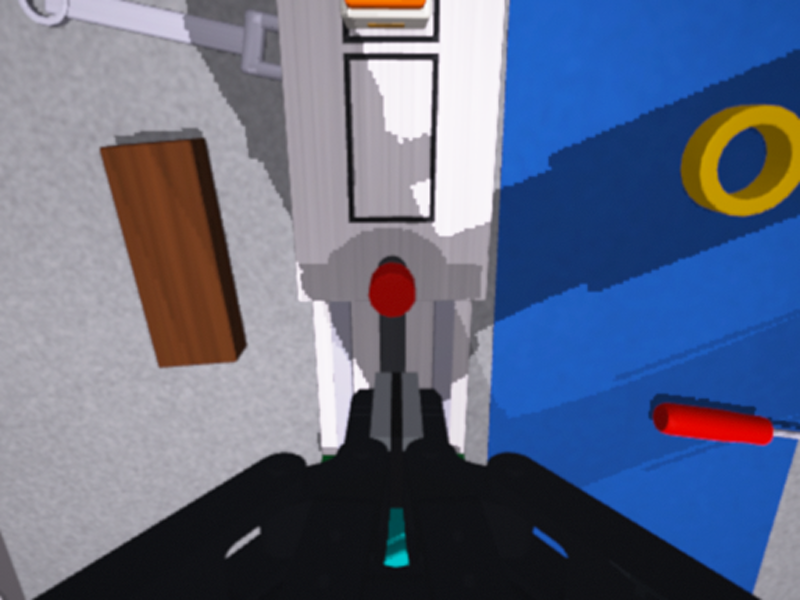

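View pics/t28.png

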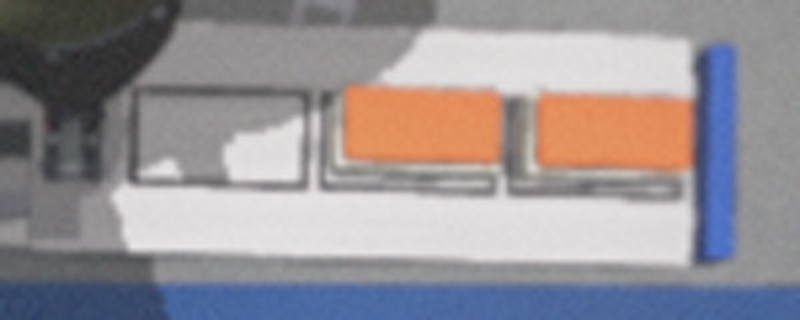

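```bash
python3 - <<'E'
from h import *
im=shot('wrist','w29',(0,50,200,300))
for r in (17,18,26,27): print(r,at('wrist',(r,248),.042).round(4))
E
```

```text
17 [ 0.6318 -0.0844  0.042 ]
18 [ 0.6318 -0.0836  0.042 ]
26 [ 0.6321 -0.0771  0.042 ]
27 [ 0.6321 -0.0763  0.042 ]
```

View pics/w29.png

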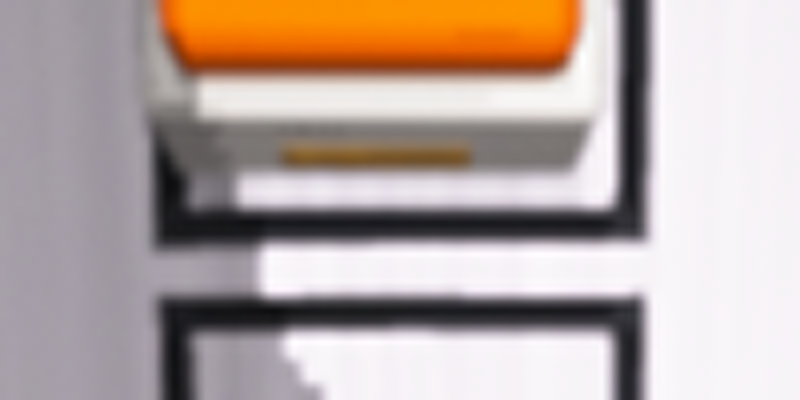

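```bash
python3 -m pendant '{"slide":[[0,0,-0.85],[0,0,-0.85],[0,0,-0.85],[0,0,-0.85],[0.4,0,0],[0.4,0,0]],"roll":[0,0,0,0,0,0],"grip":[-1,-1,-1,-1,-1,-1]}' 60; python3 -c "
from h import *
st(); plan([.6317,-.1255,.013],np.radians(178.95))"
```

```text
time_s: 33.75
position: [0.6271, -0.1286, 0.1447]
ee_rot: [0.509, -0.489, 0.506, 0.496]
ft_force: [0.5, 0.5, -0.8]
gripper_width: 1.0
t 33.75 p [ 0.6271 -0.1286  0.1447] down [-0.005  0.01  -1.   ] jaw 178.3 F [ 0.5  0.5 -0.8] w 1.0
slide units total [ 2.634 -0.102  0.038]
jaw yaw now deg 178.29
roll units total -0.022 of deg -0.66  joint6 -0.13225669241467203
```

```bash
python3 -m pendant '{"slide":[[0.4,-0.1,0.04],[0.5,0,0],[0.6,0,0],[0.4,0,0],[0.2,0,0]],"roll":[-0.02,0,0,0,0],"grip":[-1,-1,-1,-1,-1]}' 60; python3 -c "
from h import *
st(); plan([.6317,-.1255,.013],np.radians(178.95)); shot('wrist','w30')"
```

```text
time_s: 34.38
position: [0.6305, -0.1205, 0.0291]
ee_rot: [0.503, -0.492, 0.503, 0.503]
ft_force: [0.0, 0.8, 0.4]
gripper_width: 1.001
t 34.38 p [ 0.6305 -0.1205  0.0291] down [-0.011  0.011 -1.   ] jaw 179.3 F [0.  0.8 0.4] w 1.001
slide units total [ 0.32  -0.028 -0.102]
jaw yaw now deg 179.34
roll units total 0.013 of deg 0.39  joint6 -0.12312013574756536
```

View pics/w30.png

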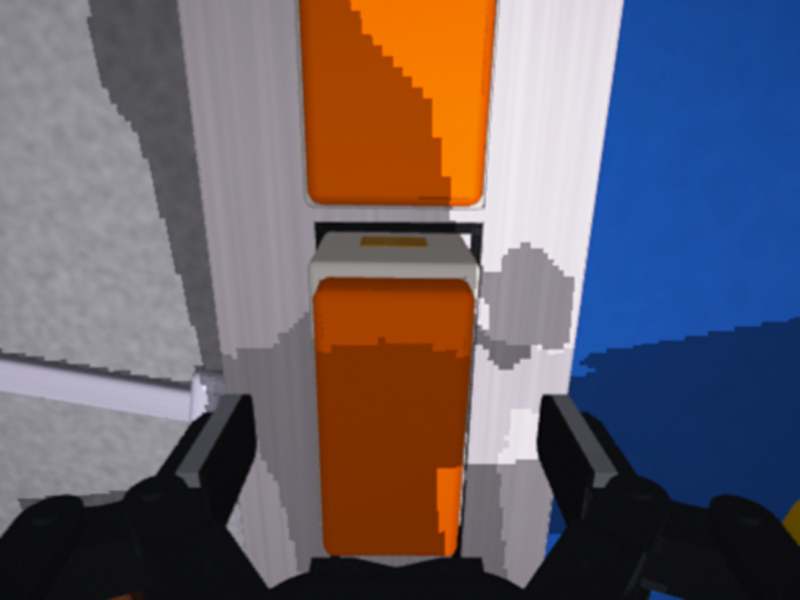

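```bash
python3 -m pendant '{"slide":[[0.17,0,0],[0.15,0,0],[0,0,0],[0,0,0],[0,0,0]],"roll":[0.01,0,0,1e-9,0],"grip":[-1,-1,-1,1,1]}' 20; python3 -c "
from h import *
st()";python3 -m pendant '{"slide":[[0,0,0],[0,0,0],[0,0,0]],"roll":[0,0,0],"grip":[1,1,1]}' 30;  python3 -c "
from h import *
st(); shot('wrist','w31')"
```

```text
time_s: 35.05
position: [0.6313, -0.1198, 0.013]
ee_rot: [0.505, -0.491, 0.503, 0.501]
ft_force: [-0.4, -0.2, -0.4]
gripper_width: 0.604
t 35.05 p [ 0.6313 -0.1198  0.013 ] down [-0.009  0.011 -1.   ] jaw 179.1 F [-0.4 -0.2 -0.4] w 0.604
time_s: 35.42
position: [0.6316, -0.1197, 0.0134]
ee_rot: [0.505, -0.491, 0.503, 0.501]
ft_force: [-0.3, 0.8, -0.3]
gripper_width: 0.535
t 35.42 p [ 0.6316 -0.1197  0.0134] down [-0.008  0.011 -1.   ] jaw 179.1 F [-0.3  0.8 -0.3] w 0.535
```

View pics/w31.png

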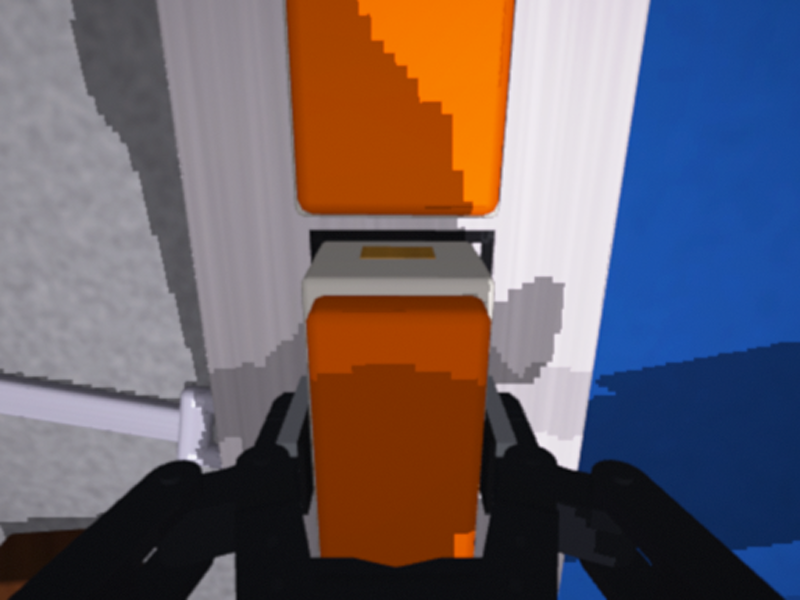

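```bash
python3 -m pendant '{"slide":[[0,0.025,0.045],[0,0,0]],"roll":[0,0],"grip":[1,1]}' 40;  python3 -c "
from h import *
st(); shot('wrist','w32')"
```

```text
time_s: 35.72
position: [0.6302, -0.1174, 0.0135]
ee_rot: [0.505, -0.491, 0.503, 0.501]
ft_force: [0.2, 1.4, 0.9]
gripper_width: 0.54
t 35.73 p [ 0.6302 -0.1174  0.0135] down [-0.008  0.011 -1.   ] jaw 179.1 F [0.2 1.4 0.9] w 0.54
```

View pics/w32.png

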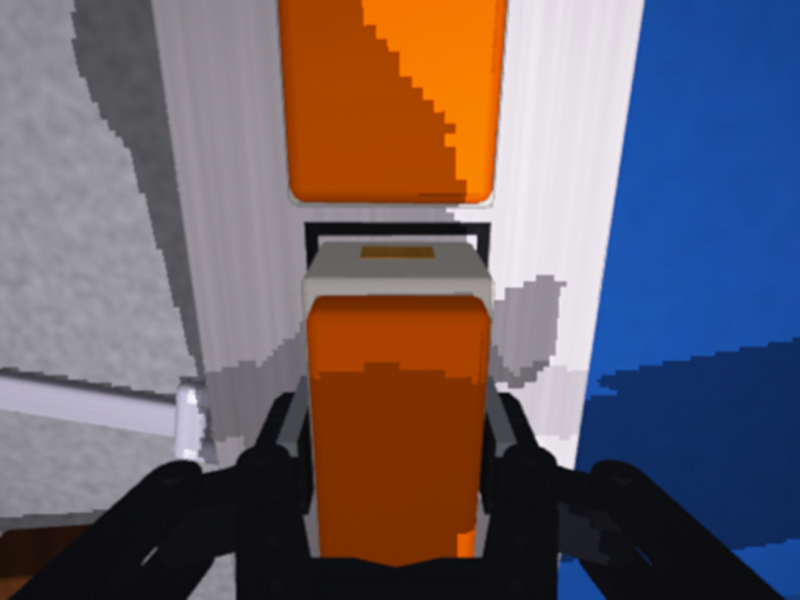

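```bash
python3 -m pendant '{"slide":[[0,0,0],[0,0,0],[-0.4,0,0],[-0.6,0,0],[-0.6,0,0],[-0.5,0,0],[0,0,0.8],[0,0,0.9],[0,0,0.9],[0,0,0.9]],"roll":[0,0,0,0,0,0,0,0,0,0],"grip":[-1,-1,-1,-1,-1,-1,-1,-1,-1,-1]}' 40;  python3 -c "
from h import *
st(); plan([.633,.0625,.10],np.radians(178.95)); shot('wrist','w33')"
```

```text
time_s: 37.02
position: [0.6367, 0.0565, 0.1381]
ee_rot: [0.509, -0.493, 0.502, 0.496]
ft_force: [0.2, -0.5, -0.4]
gripper_width: 0.999
t 37.02 p [0.6367 0.0565 0.1381] down [ 0.005  0.01  -1.   ] jaw 178.7 F [ 0.2 -0.5 -0.4] w 0.999
slide units total [0.763 0.081 0.111]
jaw yaw now deg 178.72
roll units total -0.008 of deg -0.23  joint6 -0.41820735894775773
```

View pics/w33.png

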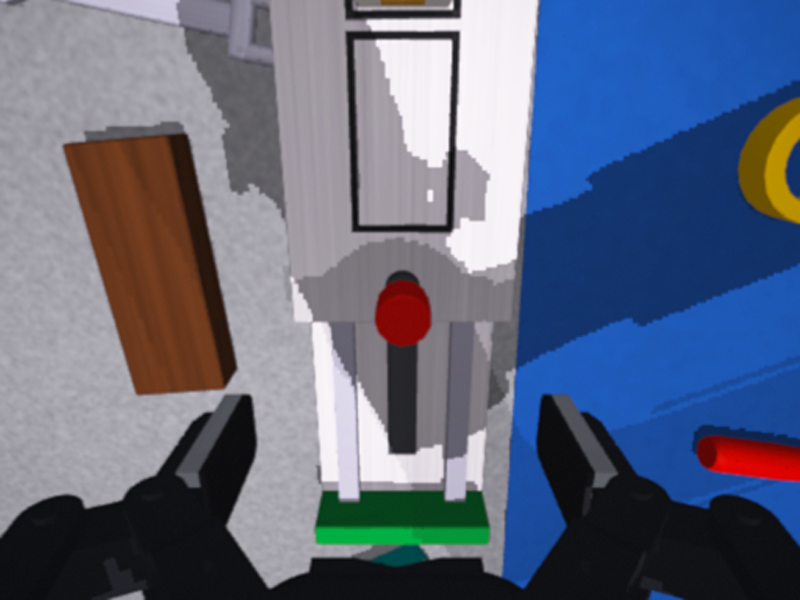

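```bash
python3 -m pendant '{"slide":[[0.4,0.08,0.11],[0.6,0,0],[0.5,0,0],[0.4,0,0],[0,0,0],[0,0,0],[0,0,0],[0,0,0],[0,0,0]],"roll":[0,0,0,0,0,0,0,0,0],"grip":[-1,-1,-1,-1,-1,1,1,1,1]}' 60;  python3 -c "
from h import *
st(); shot('wrist','w34')"
```

```text
time_s: 38.2
position: [0.6354, 0.0707, 0.0542]
ee_rot: [0.511, -0.496, 0.497, 0.496]
ft_force: [-13.6, 1.1, 6.2]
gripper_width: 0.271
t 38.2 p [0.6354 0.0707 0.0542] down [ 0.014  0.013 -1.   ] jaw 179.1 F [-13.6   1.1   6.2] w 0.271
```

View pics/w34.png

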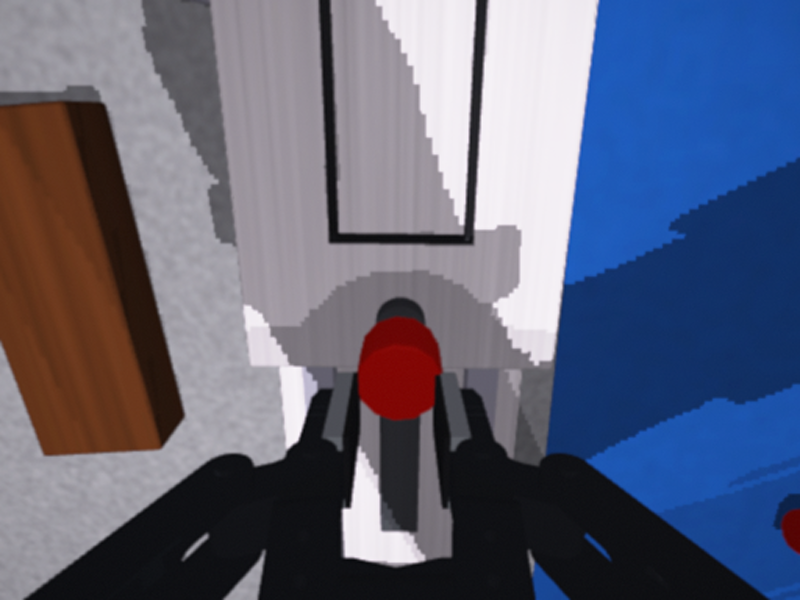

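```bash
python3 -m pendant '{"slide":[[0,0,0],[0,0,0],[0,0,0]],"roll":[0,0,0],"grip":[-1,-1,-1]}' 60;  python3 -c "
from h import *
st(); plan([.6330,.0628,.038],np.radians(178.95))"
```

```text
time_s: 38.62
position: [0.6357, 0.0709, 0.0553]
ee_rot: [0.511, -0.497, 0.496, 0.496]
ft_force: [-1.1, 0.7, -0.7]
gripper_width: 0.902
t 38.62 p [0.6357 0.0709 0.0553] down [ 0.016  0.014 -1.   ] jaw 179.1 F [-1.1  0.7 -0.7] w 0.902
slide units total [ 0.343  0.058 -0.168]
jaw yaw now deg 179.15
roll units total 0.007 of deg 0.2  joint6 -0.43265343868901024
```

```bash
python3 -m pendant '{"slide":[[0.1,0.06,-0.17],[0.12,0,0],[0.12,0,0],[0,0,0]],"roll":[0,0,0,0],"grip":[-1,-1,-1,-1]}' 60;  python3 -c "
from h import *
st(); plan([.6330,.0628,.038],np.radians(178.95));shot('wrist','w35')"
```

```text
time_s: 39.12
position: [0.6325, 0.0617, 0.0362]
ee_rot: [0.511, -0.496, 0.497, 0.496]
ft_force: [0.1, -0.3, 0.1]
gripper_width: 0.999
t 39.12 p [0.6325 0.0617 0.0362] down [ 0.015  0.014 -1.   ] jaw 179.1 F [ 0.1 -0.3  0.1] w 0.999
slide units total [-0.036 -0.009  0.023]
jaw yaw now deg 179.12
roll units total 0.006 of deg 0.17  joint6 -0.4209471112792966
```

View pics/w35.png

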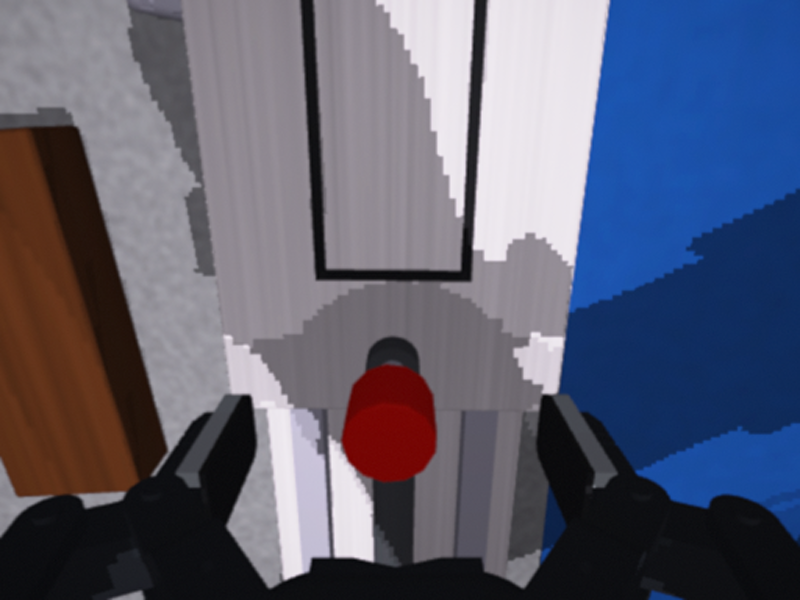

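```bash
python3 -m pendant '{"slide":[[0,-0.04,0],[0,0,0],[0,0,0],[0,0,0],[0,0,0]],"roll":[0,0,0,0,0],"grip":[-1,1,1,1,1]}' 80;  python3 -c "
from h import *
st()"; python3 -m pendant '{"slide":[[-0.15,0,0],[-0.12,0,0],[-0.12,0,0],[-0.1,0,0]],"roll":[0,0,0,0],"grip":[1,1,1,1]}' 80;  python3 -c "
from h import *
st();shot('wrist','w36')"
```

```text
time_s: 39.8
position: [0.6348, 0.0619, 0.0378]
ee_rot: [0.511, -0.497, 0.496, 0.496]
ft_force: [-4.8, 0.4, 4.6]
gripper_width: 0.302
t 39.8 p [0.6348 0.0619 0.0378] down [ 0.015  0.014 -1.   ] jaw 179.1 F [-4.8  0.4  4.6] w 0.302
time_s: 40.3
position: [0.6341, 0.0621, 0.0563]
ee_rot: [0.511, -0.495, 0.497, 0.497]
ft_force: [19.1, -1.6, -34.1]
gripper_width: 0.299
t 40.3 p [0.6341 0.0621 0.0563] down [ 0.012  0.015 -1.   ] jaw 179.1 F [ 19.1  -1.6 -34.1] w 0.299
```

View pics/w36.png

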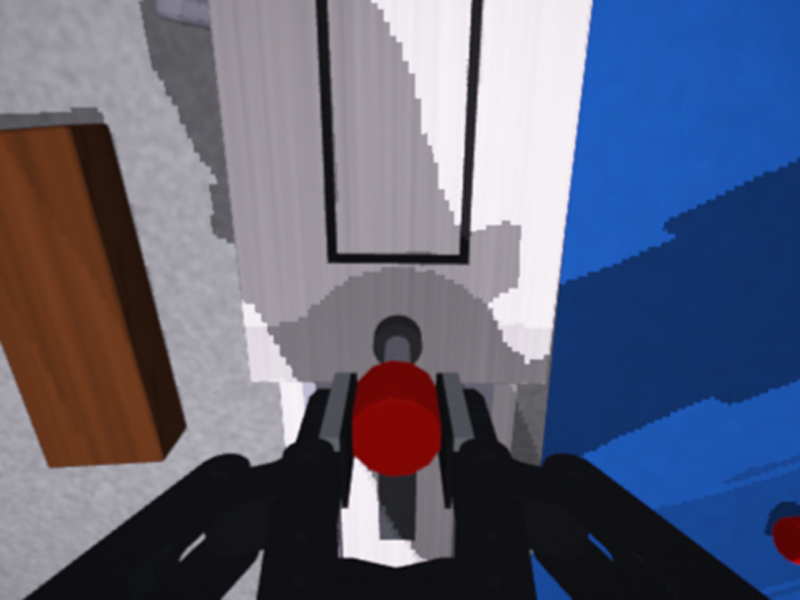

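```bash
python3 -m pendant '{"slide":[[0.05,0,0.03],[0,0,0.08],[0,0,0.12],[0,0,0.15],[0,0,0.15],[0,0,0.15],[0,0,0.15]],"roll":[0,0,0,0,0,0,0],"grip":[1,1,1,1,1,1,1]}' 80;  python3 -c "
from h import *
st()"
```

```text
time_s: 41.22
position: [0.6351, 0.0966, 0.0553]
ee_rot: [0.509, -0.496, 0.501, 0.493]
ft_force: [3.6, -4.9, -6.2]
gripper_width: 0.295
t 41.23 p [0.6351 0.0966 0.0553] down [ 0.011  0.005 -1.   ] jaw 178.8 F [ 3.6 -4.9 -6.2] w 0.295
```

```bash
python3 -m pendant '{"slide":[[0,0,0.15],[0,0,0.2],[0,0,0.2],[0,0,0.2],[0,0,0.2],[0,0,0.2],[0,0,0.2],[0,0,0.2],[0,0,0.15]],"roll":[0,0,0,0,0,0,0,0,0],"grip":[1,1,1,1,1,1,1,1,1]}' 80;  python3 -c "
from h import *
st();shot('wrist','w37')"
```

```text
time_s: 42.35
position: [0.6366, 0.1741, 0.0553]
ee_rot: [0.506, -0.498, 0.507, 0.49]
ft_force: [2.1, -3.7, -6.0]
gripper_width: 0.3
t 42.35 p [0.6366 0.1741 0.0553] down [ 0.007 -0.009 -1.   ] jaw 178.6 F [ 2.1 -3.7 -6. ] w 0.3
```

View pics/w37.png

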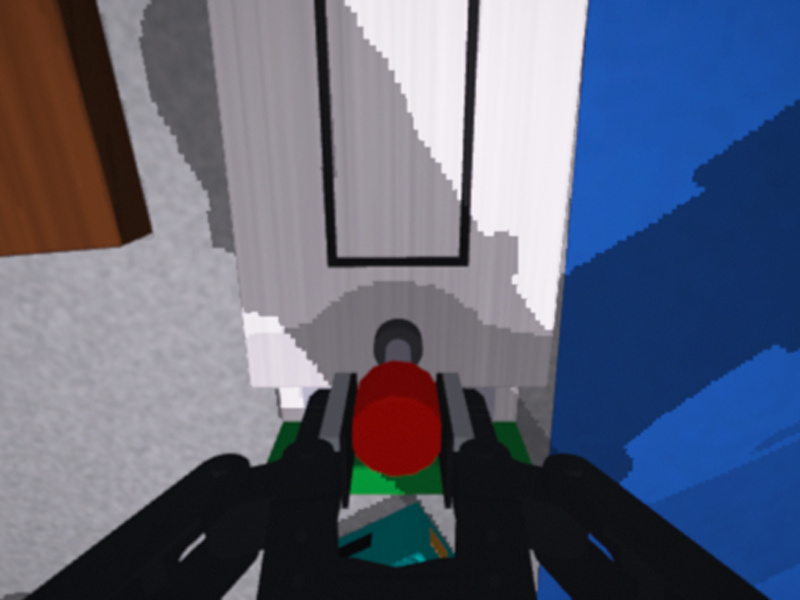

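```bash
python3 -m pendant '{"slide":[[0,0,0.15],[0,0,0.15],[0,0,0.15],[0,0,0.12],[0,0,0.1]],"roll":[0,0,0,0,0],"grip":[1,1,1,1,1]}' 80;  python3 -c "
from h import *
st()"; python3 -m pendant '{"slide":[[0,0,0.1],[0,0,0.1]],"roll":[0,0],"grip":[1,1]}' 80;  python3 -c "
from h import *
st();shot('wrist','w38')"
```

```text
time_s: 43.02
position: [0.637, 0.2018, 0.0553]
ee_rot: [0.502, -0.499, 0.511, 0.487]
ft_force: [3.8, -26.2, -3.4]
gripper_width: 0.3
t 43.02 p [0.637  0.2018 0.0553] down [ 0.003 -0.021 -1.   ] jaw 178.4 F [  3.8 -26.2  -3.4] w 0.3
time_s: 43.28
position: [0.6369, 0.2008, 0.0553]
ee_rot: [0.498, -0.501, 0.518, 0.482]
ft_force: [1.4, -18.7, -3.0]
gripper_width: 0.297
t 43.27 p [0.6369 0.2008 0.0553] down [-0.002 -0.038 -0.999] jaw 178.1 F [  1.4 -18.7  -3. ] w 0.297
```

View pics/w38.png

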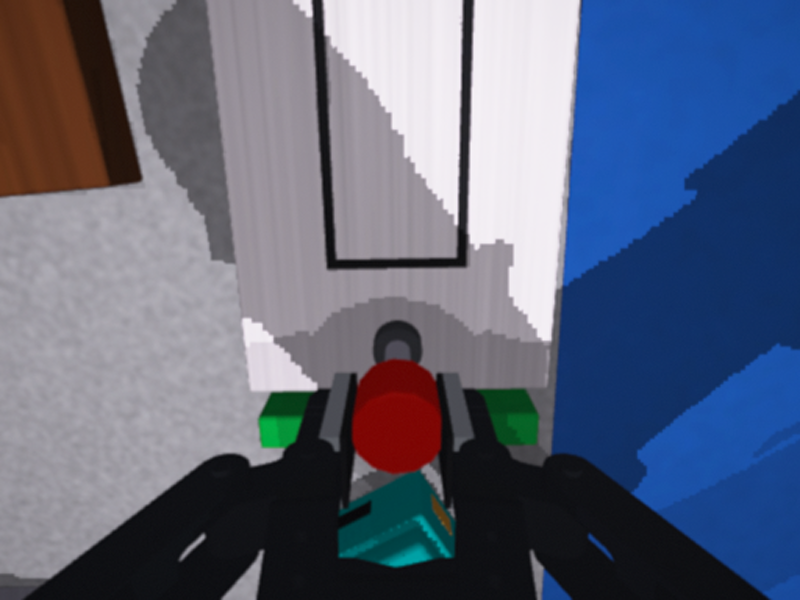

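```bash
python3 -m pendant '{"slide":[[0.13,0,0.03],[0.13,0,0.02],[0.13,0,0.02],[0.13,0,0.02]],"roll":[0,0,0,0],"grip":[1,1,1,1]}' 80;  python3 -c "
from h import *
st()"
```

```text
time_s: 43.82
position: [0.6371, 0.2, 0.0385]
ee_rot: [0.497, -0.503, 0.519, 0.48]
ft_force: [-4.0, -8.2, 6.2]
gripper_width: 0.293
t 43.83 p [0.6371 0.2    0.0385] down [ 0.    -0.045 -0.999] jaw 178.1 F [-4.  -8.2  6.2] w 0.293
```

```bash
python3 -m pendant '{"slide":[[0.1,0,0.02],[0.1,0,0.02]],"roll":[0,0],"grip":[1,1]}' 80;  python3 -c "
from h import *
st()"; python3 -m pendant '{"slide":[[0,0,0],[0,0,0],[0,0,0],[-0.4,0,0],[-0.5,0,0],[0,0,0],[0,0,0],[0,0,0]],"roll":[0,0,0,0,0,0,0,0],"grip":[-1,-1,-1,-1,-1,1,1,1]}' 60;  python3 -c "
from h import *
st();shot('wrist','w39');shot('scene','s39',(180,290,170,360))"
```

```text
time_s: 44.08
position: [0.6374, 0.1999, 0.0378]
ee_rot: [0.497, -0.505, 0.519, 0.479]
ft_force: [-10.9, -8.2, 17.3]
gripper_width: 0.297
t 44.08 p [0.6374 0.1999 0.0378] down [ 0.003 -0.049 -0.999] jaw 178.2 F [-10.9  -8.2  17.3] w 0.297
time_s: 45.08
position: [0.638, 0.206, 0.0897]
ee_rot: [0.499, -0.505, 0.516, 0.479]
ft_force: [0.4, -0.7, -0.1]
gripper_width: 0.383
t 45.08 p [0.638  0.206  0.0897] down [ 0.008 -0.043 -0.999] jaw 178.3 F [ 0.4 -0.7 -0.1] w 0.383
```

View pics/w39.png

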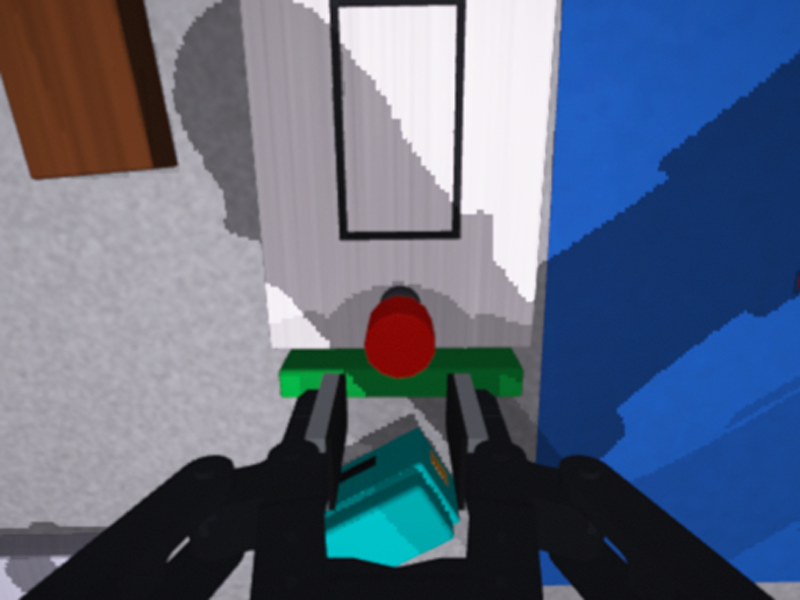

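View pics/s39.png

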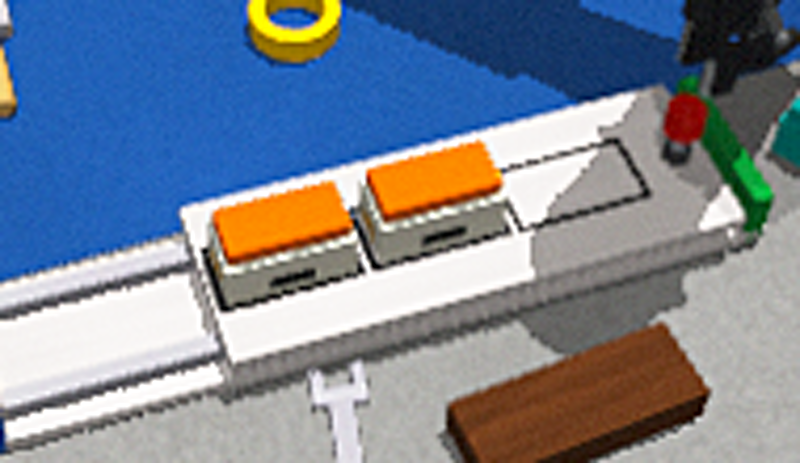

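```bash
python3 -c "
from h import *
plan([.6365,.2005,.07])"; python3 -m pendant '{"slide":[[0.1,0.03,-0.1],[0.15,0,0],[0.1,0,0],[0,0,0]],"roll":[0,0,0,0],"grip":[1,1,1,1]}' 60;  python3 -c "
from h import *
st()"; python3 -m pendant '{"slide":[[0.08,0,0],[0.08,0,0],[0.08,0,0]],"roll":[0,0,0],"grip":[1,1,1]}' 60;  python3 -c "
from h import *
st()"
```

```text
slide units total [ 0.39   0.026 -0.092]
jaw yaw now deg 178.27
time_s: 45.68
position: [0.6353, 0.1992, 0.0689]
ee_rot: [0.498, -0.505, 0.517, 0.479]
ft_force: [0.1, -0.6, -0.6]
gripper_width: -0.002
t 45.67 p [0.6353 0.1992 0.0689] down [ 0.005 -0.045 -0.999] jaw 178.2 F [ 0.1 -0.6 -0.6] w -0.002
time_s: 46.05
position: [0.6364, 0.1989, 0.0593]
ee_rot: [0.498, -0.506, 0.516, 0.479]
ft_force: [-8.7, 1.3, 18.5]
gripper_width: -0.003
t 46.05 p [0.6364 0.1989 0.0593] down [ 0.008 -0.045 -0.999] jaw 178.3 F [-8.7  1.3 18.5] w -0.003
```

```bash
python3 -m pendant '{"slide":[[0.08,0,0]],"roll":[0],"grip":[1]}' 60;  python3 -c "
from h import *
st()"; python3 -m pendant '{"slide":[[-0.3,0,0],[-0.6,0,0],[-0.8,0,0],[0,0.9,0],[0,0.9,0],[0,0.9,0],[0,0.9,0],[0,0.9,0],[0,0,0]],"roll":[0,0,0,0,0,0,0,0,0],"grip":[1,1,1,1,1,1,1,1,1]}' 60;  python3 -c "
from h import *
st();shot('scene','s40');shot('top','t40');shot('scene','s40c',(190,290,190,350))
print(cap('top',(120,165,170,365),.094))
for t in (140,150,165):[print(np.round(n,4)) for n in nests('top',(125,165,170,365),thr=t)]"
```

```text
time_s: 46.18
position: [0.6368, 0.199, 0.0593]
ee_rot: [0.499, -0.506, 0.515, 0.479]
ft_force: [-11.7, -0.1, 18.4]
gripper_width: -0.002
t 46.17 p [0.6368 0.199  0.0593] down [ 0.011 -0.044 -0.999] jaw 178.3 F [-11.7  -0.1  18.4] w -0.002
time_s: 47.3
position: [0.4072, 0.2105, 0.1481]
ee_rot: [0.502, -0.506, 0.513, 0.478]
ft_force: [-0.2, 0.3, 0.4]
gripper_width: -0.002
t 47.3 p [0.4072 0.2105 0.1481] down [ 0.017 -0.039 -0.999] jaw 178.3 F [-0.2  0.3  0.4] w -0.002
[(0.6304, -0.089, 80.8, 36.8, 88.0), (0.6315, 0.0173, 81.1, 36.5, 88.4)]
[ 0.6344  0.122  94.8226 50.794  88.0815]
[ 0.6338  0.1217 92.86   48.1973 88.8042]
```

View pics/s40.png

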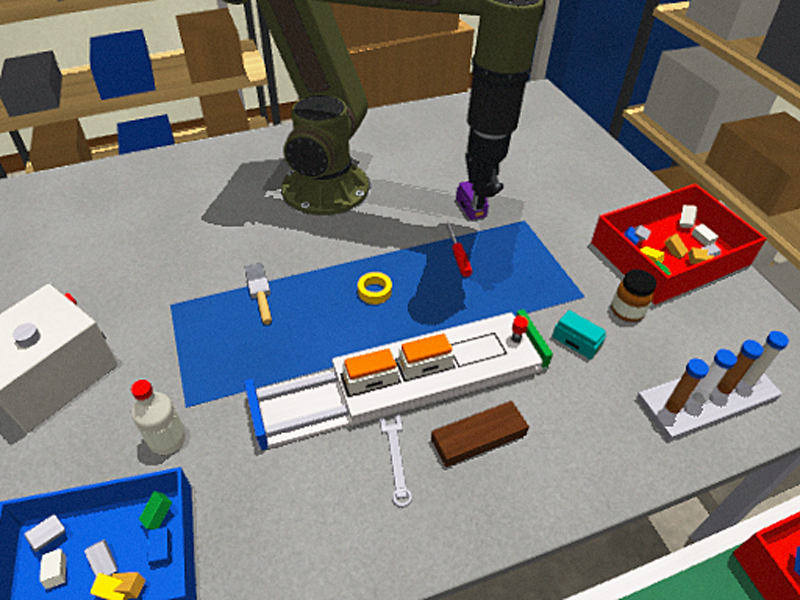

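View pics/s40c.png

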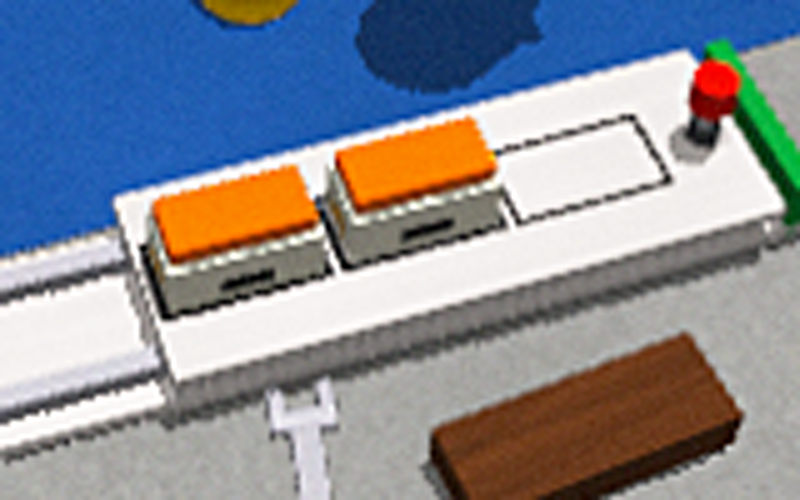

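View pics/t40.png

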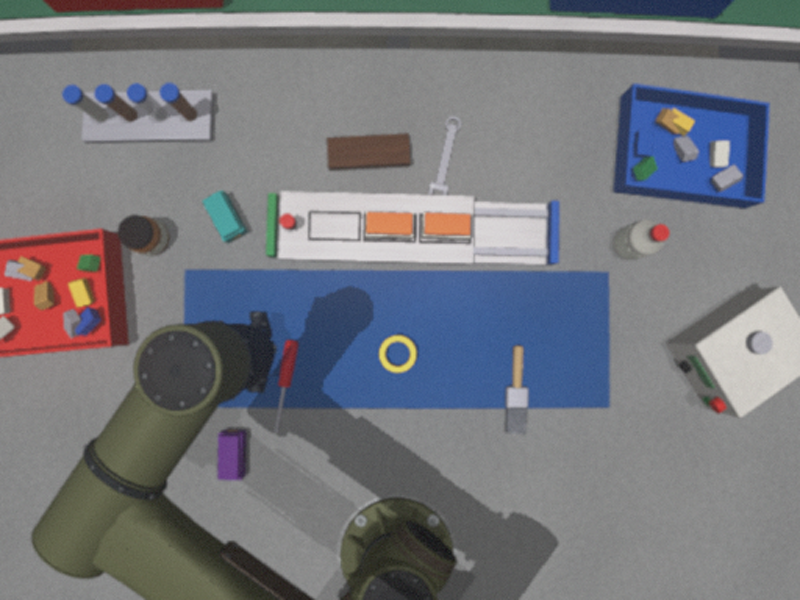

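```bash
python3 -c "
from rig import sign_off
print(sign_off())"
```

```text
the job is handed in; nothing more can be done
None
```

The job is done and handed in at 47 s of the 210 s allowed.

**What I did:**
- I slid the empty carrier to the blue stop and pressed the lock pin down.
- Two modules were present. I stood them in nests 0 and 1 and pressed both caps home; nest 2 stays empty.
- I regripped the module in nest 1 once, to fix an offset of about 2 mm after pressing its cap.
- I then pulled the pin up 18.5 mm to its stop, dragged the carrier about 140 mm to the green stop, and pressed the pin down.

**Last checks:**
- **Centring:** the top camera puts both caps within about 2 mm of their nest centres.
- **Caps and pin:** both caps stopped hard at the same tool height, with no neck visible. The pin stopped hard at the height that matched its first locking, under about 18 N.
- **Carrier:** it is against the green stop.
- **Bench:** nothing else looks moved in the final pictures. They show no other white module.

**What disagreed:**
- **Tool height:** the fingertips sit about 34 mm higher than the reported tool point. I found this when the first grip on the knob closed on nothing, and allowed for it from then on. The shut fingers stayed clear of the knob and did not press on it.
- **Second knob grip:** the first try at gripping the pin to pull it up was off-centre, so I reopened and gripped again.
- **Centring views:** the scene camera's cap positions were several mm off, because the sides of the caps blended into the outline it measured. I relied on the top and wrist cameras for centring.

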